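Turn the canister mouth-up and press its lid home

ROBOT

A 6-joint arm with a two-finger parallel gripper is mounted at the origin on a cart in front of the work surface, level with it; the furniture and walls round the work are solid. World frame = base frame: x ahead of the robot, y to its left, z up, the work surface at z = 0. Lengths are in m, angles in rad, forces in N, time in s.
With the tool pointing down it reaches from about 0.25 to 0.725 m from the base axis. Payload 4 kg.
Tool frame: the origin (TCP) lies at the very end of the fingers, on their centre line; the grasp point (between the pads) lies 19 mm behind it; z points along the fingers, y is the line along which they close (so a half turn about z gives the same grasp; the last joint's range is limited). The gripper opens to 85 mm and grips with 20 to 120 N. Pads are 22 mm wide; open, the fingers measure 114 mm over their backs; the gripper's body (76 mm by 85 mm) begins 54 mm behind the grasp point. The pads swing forward as they close: fully open they stand 13 mm farther back than shut.
Start: joints at [1.185, 0.241, 0.005, 1.335, 0, 1.571], TCP at [0.188, 0.463, 0.231] pointing down, gripper open.
Joint ranges: [-2.72, 2.72], [-1.05, 1.87], [-1.09, 1.28], [-1.99, 2.15], [-1.42, 1.44], [-3.14, 3.14]. Speed limits (rad/s): [2.79, 2.79, 3.14, 3.14, 3.14, 3.14].

INTERFACE

Orientations are given as a unit quaternion [x, y, z, w].
In Python, from workcell import monitor, viewer, job gives the robot as it stands.
- The arm moves only by the tool arm_command, never from a script. Its argument "increments" is a list of rows, each an object of numbers: "dx", "dy", "dz": the shift along the tool's x, y, z in cm; "wx", "wy", "wz": the turn, a rotation vector about the tool's x, y, z in rad; "grip": the finger opening in cm, from 0 to 8.54. In form: [{"dx": .., "dy": .., "dz": .., "wx": .., "wy": .., "wz": .., "grip": ..}, ...]. A call has 1 to 10 rows; each row is the pose to reach, as a shift and turn from the pose commanded when the call began, along the tool's axes at that moment; what a row does not reach only later rows make up. A row lasts 1/10 s, in which the tool goes at most 50 mm and 8.59 degrees, less where a joint would pass 70% of its speed; a pose out of reach is approached as far as the arm can. A call with a gripper value outside its range is refused whole. The fingers move at their own pace and stop on an object; the grip force is fixed at half the most. Time passes only in rows, so rows that repeat a pose let the fingers close. It gives the time, the measured TCP pose, the force, the opening and the grip force at its end, in the units of the state.
- monitor.get_obs(): the state, without advancing time (a new reading comes with each control period).
- viewer.camera(name): name is "scene" or "top" or "wrist"; returns (picture, depth): 480x640x3 uint8, red, green, blue; 480x640 float32, m along the optical axis (not along the pixel's ray), 0 where there is no reading.
- viewer.get_calibration(name): a dict with "fovy" (degrees; the focal length in pixels is half the picture's height over the tangent of half this angle, whatever the lens; pixels are square), "cx", "cy" (the principal point, pixels), "dist_coeffs" ([k1, k2, p1, p2, k3] as OpenCV has them; the pictures are not rectified), "view" (4x4, takes a point from world to camera coordinates). Camera axes: x right, y up, looking along -z (the intrinsics and any distortion apply to the point x, -y, -z); pixel columns grow to the right and rows downward; lengths in m; the calibration is good to about 2 mm. A picture is of the moment at which its call begins: read the wrist's pose just before it. get_calibration takes no time and is no camera call; for the wrist camera it gives the pose at the moment of the call.
- job.job_done(): hands the job in; it is judged then, once.
The state is a dict: "clock": time; "joint_pos": joint angles; "joint_vel": joint speeds; "tau": joint torques, N m; "eef_pos": TCP position; "tool_rot": TCP orientation; "ft_force": force on the tool from outside, world axes, zero at the start; "ft_torque": the same for the moment, N m; "grip_width": finger opening in m; "grasp_force": force on a finger pad.
Only numpy, scipy, OpenCV 4.12 (cv2) and the standard library are available. Lean on these libraries where they do the work, as an engineer would, in place of code of your own. Each camera call takes 0.05 s, during which the arm holds its last target. There are 200 camera calls.

TASK

The square steel canister was left mouth-down to dry: turn it over and stand it mouth-up, its whole base on the square wooden board. Then put its square wooden lid on it and press the lid down against the stiff rubber seal until it sits level and flush on the rim all round. Do not disturb the round lid, the spice jar or the small carton, and leave the closed canister standing free on the board.

Things in the scene. Friction and masses are not known exactly. Their poses are not given: they have to be found in the camera images.
- canister: square steel canister, 60 x 60 mm outside, 84 mm tall, walls 3 mm, flat closed base, about 0.25 kg, mouth-down at the start. Origin at its geometric centre (42 mm from base and rim); z runs from base to mouth (points down at the start), x and y are square to the side walls.
- canister_mouth (a point): middle of the 54 mm square mouth, in the plane of the rim; axes as the canister's. Inside, 4 mm below the rim, lies a black rubber sealing ring (40 mm opening, in two halves that move separately) which the lid's plug must push 6 mm down; it needs 7 to 10 N in all near the middle and stays where it is pushed.
- lid_square: the canister's lid, light wood: flat plate 66 x 66 x 11 mm; under it a square plug 49.5 mm wide for 6 mm, then 45 mm wide for 4 mm. Lies plug-down, plate 10 to 21 mm above the worktop. Origin at the middle of the plate's underside; z up, x and y square to its edges. Home, the origin lies in the plane of the rim; unpressed on the seal, 6 mm above.
- lid_round: lid of another jar, not to be used: light wood disc 66 mm in diameter, 11 mm thick, with a round plug 50 mm wide and 10 mm deep under it. Same origin and height as the square lid. It and the square lid may lie in either order.
- board: fixed wooden board 150 x 150 x 15 mm lying on the worktop, top 15 mm above it. Origin at the centre of its underside, z up, x and y along its edges. It lies ahead of the robot at the left or the right, the canister on the other side; the lids lie farther back.
- spice_jar: spice jar, 45 mm in diameter, 106 mm tall, upright; bystander. Origin at the centre of its base, z up.
- powder_box: small upright carton, 38 x 58 x 86 mm; bystander. Origin at the centre of its base, z up.
Things that resemble listed ones, but are neither listed nor needed, are in the scene too. Leave any orange or purple look-alike of the lid_square alone.

How it is judged:
By the outcome, as a careful person would: the job done as asked, in the order asked, and still so for the second after the job is handed in, with the robot touching nothing.
It also fails if it takes over 72 s, if anything falls off the work surface, if the arm or the gripper's body presses on something with over 40 N, if the wrist force passes 120 N, or if a joint passes its speed limit or range.

## Working session

There is one attempt and no reset: what is moved stays moved. The work goes in short steps, Python scripts to look and compute and a tool call to move; the robot and the scene stay as the last step left them, time stands still between calls to the robot, and variables do not carry over. Pictures are saved under pics/ and viewed, at most 14 in all, crops included, and the job is handed in when it is done.

Besides the shell and the picture viewer there is one more tool, called after "Request:" in YAML: its name, and indented under it one key for each argument. arm_command: Moves the arm, as the interface text tells. Its arguments: {"type":"object","properties":{"increments":{"type":"array","items":{"type":"object","properties":{"dx":{"type":"number"},"dy":{"type":"number"},"dz":{"type":"number"},"wx":{"type":"number"},"wy":{"type":"number"},"wz":{"type":"number"},"grip":{"type":"number"}}}}},"required":["increments"]}

```bash
ls; mkdir -p pics; cat > h.py <<'E'
import numpy as np, cv2
from workcell import monitor, viewer, job
from scipy.spatial.transform import Rotation as R
def cal(n):
    c=viewer.get_calibration(n); f=240/np.tan(np.radians(c["fovy"])/2)
    K=np.array([[f,0,c["cx"]],[0,f,c["cy"]],[0,0,1.]]); return K,np.array(c["dist_coeffs"],float),np.array(c["view"],float)
def ray(c,uv):
    K,d,V=c; p=cv2.undistortPoints(np.array(uv,float).reshape(-1,1,2),K,d).reshape(-1,2)
    dc=np.c_[p[:,0],-p[:,1],-np.ones(len(p))]; Rm=V[:3,:3]
    return -Rm.T@V[:3,3], dc@Rm   # origin, dirs (depth 1)
def onz(c,uv,z):
    o,d=ray(c,uv); return o+d*((z-o[2])/d[:,2])[:,None]
def cloud(c,depth):
    u,v=np.meshgrid(np.arange(640),np.arange(480)); o,d=ray(c,np.stack([u,v],-1).reshape(-1,2))
    return (o+d*depth.reshape(-1,1)).reshape(480,640,3)
def proj(c,P):
    K,d,V=c; q=np.atleast_2d(P)@V[:3,:3].T+V[:3,3]; q=q*[1,-1,-1]
    return cv2.projectPoints(q.reshape(-1,1,3),np.zeros(3),np.zeros(3),K,d)[0].reshape(-1,2)
E
python3 - <<'E'
from h import *
for n in ["scene","top"]:
    c=cal(n); p,d=viewer.camera(n); cv2.imwrite(f"pics/{n}0.png",p[:,:,::-1]); np.savez(n+"0.npz",p=p,d=d,K=c[0],D=c[1],V=c[2]); print(n,ray(c,[[320,240]]),c[1],(d>0).mean())
print(monitor.get_obs())
E
```

```text
pics
scene (array([-0.06013567, -0.10151162,  0.769349  ]), array([[ 0.60754438,  0.13829876, -0.78229422]])) [-0.12350299  0.          0.          0.          0.        ] 0.9961002604166667
top (array([0.36377766, 0.05959876, 0.89838247]), array([[ 0.2211247 , -0.01305115, -0.97542074]])) [-0.0066068  0.         0.         0.         0.       ] 0.9960384114583334
{'clock': 0.1, 'joint_pos': array([1.18500698e+00, 2.41366080e-01, 3.88520816e-03, 1.33521716e+00,
       2.55699905e-05, 1.57081107e+00]), 'joint_vel': array([-0.00128557, -0.00183921,  0.0048616 , -0.00045521,  0.0005497 ,
       -0.00111632]), 'tau': array([-2.55623681e-04, -3.73138762e+01,  2.53010005e+01,  1.08628147e-02,
       -1.02471304e-04,  7.23564995e-07]), 'eef_pos': array([0.18792733, 0.4627348 , 0.23049781]), 'tool_rot': array([ 1.91707843e-01,  9.81451577e-01, -9.30770446e-04, -1.94820561e-04]), 'ft_force': array([-0.47860246,  0.67624913, -0.0711612 ]), 'ft_torque': array([ 0.01476064, -0.04053231, -0.01745882]), 'grasp_force': 0.0, 'grip_width': 0.08556680825314596}
```

View pics/scene0.png

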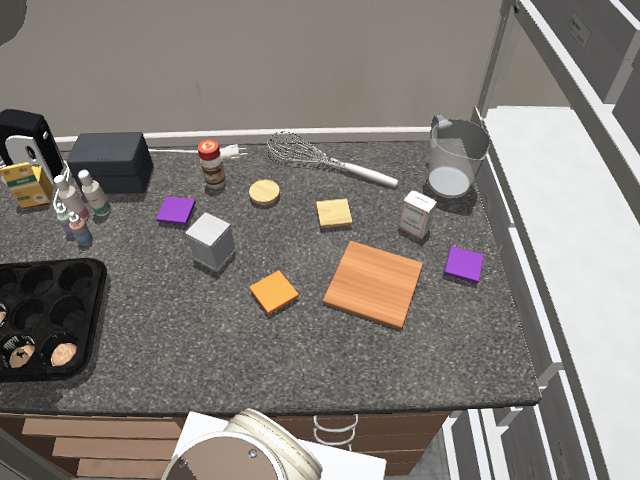

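View pics/top0.png

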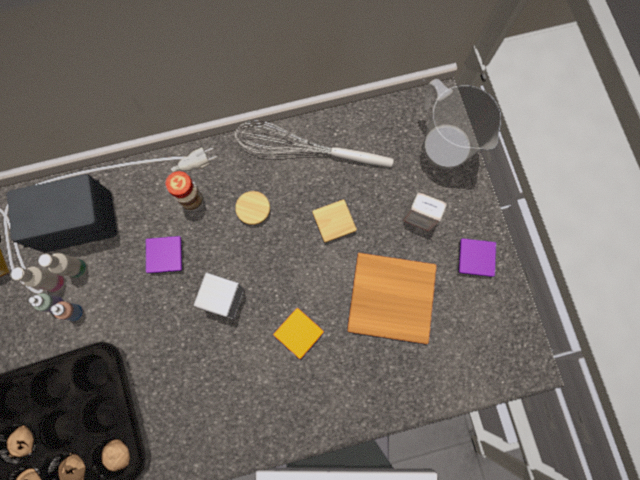

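The scene view shows the canister base-up at about (210,242), the square lid at (334,214), the round lid at (264,193), the board at (374,284), the carton at (417,215) and the jar at (212,165). In the top view they are at (218,295), (335,221), (253,208), (392,298), (427,210) and (183,188).

```bash
cat > meas.py <<'E'
from h import *
D={}
for n in ["scene","top"]:
    z=np.load(n+"0.npz"); D[n]=(z["p"],z["d"],(z["K"],z["D"],z["V"]))
def seg(n,seed,r=70,tol=9,val=None):
    p=cv2.GaussianBlur(D[n][0],(0,0),0.7); lab=cv2.cvtColor(p,cv2.COLOR_RGB2LAB).astype(float)
    s=np.median(lab[seed[1]-3:seed[1]+4,seed[0]-3:seed[0]+4].reshape(-1,3),0)
    dd=np.abs(lab-s)*[val or .35,1,1]; m=(dd.max(2)<tol).astype(np.uint8)
    m=cv2.morphologyEx(m,cv2.MORPH_OPEN,np.ones((3,3)))
    m=cv2.morphologyEx(m,cv2.MORPH_CLOSE,np.ones((5,5)))
    l=cv2.connectedComponents(m)[1]; m=(l==l[seed[1],seed[0]]).astype(np.uint8)
    c=max(cv2.findContours(m,cv2.RETR_EXTERNAL,cv2.CHAIN_APPROX_NONE)[0],key=cv2.contourArea)
    return m,cv2.convexHull(c).reshape(-1,2)
items={"can":((210,226),(218,295),.084,6,1.),"sq":((334,211),(335,219),.021,25,.3),"round":((264,190),(253,206),.021,25,.3),"board":((374,284),(392,298),.015,25,.3)}
if __name__=="__main__":
  vis=[]
  for k,(s,t,z,tol,v) in items.items():
    cs=[]
    for n,sd in (("scene",s),("top",t)):
        img,dep,c=D[n]; m,h=seg(n,sd,tol=tol,val=v)
        P=cloud(c,dep)[cv2.erode(m,np.ones((5,5)))>0]
        w=onz(c,h,z); (x,y),(a,b),th=cv2.minAreaRect((w[:,:2]*1000).astype(np.float32))
        pc=proj(c,[[x/1e3,y/1e3,z]])[0]; cs.append(ray(c,[pc]))
        print(k,n,"depth z",np.percentile(P[:,2],[10,50,90]).round(4),"rect",np.round([x,y,a,b,th],1))
    (o1,d1),(o2,d2)=cs; d1=d1[0];d2=d2[0]
    A=np.c_[d1,-d2]; q=np.linalg.lstsq(A,o2-o1,rcond=None)[0]
    print("  tri",((o1+q[0]*d1+o2+q[1]*d2)/2).round(4),"gap",np.linalg.norm(o1+q[0]*d1-o2-q[1]*d2).round(4))
E
python3 meas.py
python3 - <<'E'
from meas import *
for n in D:
    img,dep,c=D[n];P=cloud(c,dep)
    if n=="top":
        for k,(u,v) in {"jar":(181,184),"carton":(429,206),"orange":(299,333),"pur":(164,254),"pur2":(478,257),"whisk":(250,140),"handle":(380,160),"jug":(467,120),"can":(218,295)}.items(): print(k,np.median(P[v-2:v+3,u-2:u+3].reshape(-1,3),0).round(3))
E
```

```text
can scene depth z [0.082  0.0837 0.085 ] rect [451.5 227.7  55.5  55.5  72. ]
can top depth z [0.0826 0.0844 0.0863] rect [452.1 227.8  54.5  54.8  72.3]
  tri [0.4522 0.228  0.0831] gap 0.0002
sq scene depth z [0.0188 0.0206 0.0224] rect [600.9  20.9  68.   66.2  21.6]
sq top depth z [0.0193 0.0212 0.0232] rect [602.7  21.6  68.5  69.8  21.4]
  tri [0.6035 0.0215 0.018 ] gap 0.0001
round scene depth z [0.0187 0.0207 0.0224] rect [627.  178.6  65.6  65.1  13.2]
round top depth z [0.0193 0.0212 0.0232] rect [6.281e+02 1.783e+02 6.620e+01 6.780e+01 5.000e-01]
  tri [0.6284 0.1788 0.0196] gap 0.0006
board scene depth z [0.0137 0.0154 0.0172] rect [454.6 -87.2 150.8 152.   81.7]
board top depth z [0.0134 0.0154 0.0174] rect [456.5 -86.9 151.1 151.1  81.8]
  tri [ 0.4568 -0.0873  0.0119] gap 0.0002
jar [0.642 0.293 0.106]
carton [ 0.612 -0.145  0.085]
orange [0.389 0.085 0.022]
pur [0.533 0.342 0.022]
pur2 [ 0.532 -0.249  0.022]
whisk [ 0.776  0.19  -0.001]
handle [ 0.725 -0.069  0.02 ]
jug [ 0.8   -0.238  0.043]
can [0.45  0.223 0.085]
```

```bash
cat >> h.py <<'E'
def goal(pos,zdir,ydir):
    """print increments (cm, rad, tool axes) from the current pose to TCP pos with tool z, y directions"""
    o=monitor.get_obs(); Rc=R.from_quat(o["tool_rot"]).as_matrix()
    z=np.array(zdir,float); z/=np.linalg.norm(z); y=np.array(ydir,float); y-=z*(y@z); y/=np.linalg.norm(y)
    Rt=np.c_[np.cross(y,z),y,z]; w=R.from_matrix(Rc.T@Rt).as_rotvec()
    d=Rc.T@(np.array(pos)-o["eef_pos"])*100
    print("d cm",d.round(2),"w",w.round(3),"ang",np.degrees(np.linalg.norm(w)).round(1)); return d,w
def hd(deg): a=np.radians(deg); return np.array([np.cos(a),np.sin(a),0])
def st():
    o=monitor.get_obs(); Rc=R.from_quat(o["tool_rot"]).as_matrix()
    print("t",round(o["clock"],2),"q",o["joint_pos"].round(3),"p",o["eef_pos"].round(4),"z",Rc[:,2].round(3),"y",Rc[:,1].round(3),"F",o["ft_force"].round(1),"g",round(o["grip_width"],4),round(o["grasp_force"],1))
E
python3 - <<'E'
from h import *
st()
K,d,V=cal("wrist"); o=monitor.get_obs(); Rc=R.from_quat(o["tool_rot"]).as_matrix(); C=-V[:3,:3].T@V[:3,3]
print("cam in tool",Rc.T@(C-o["eef_pos"]),"look",Rc.T@(-V[2,:3]),K[0,0])
c=np.array([.452,.228,0]); h=hd(-18)
goal(c-.06*h+[0,0,.20],h,hd(72))
E
```

```text
t 0.1 q [1.185 0.241 0.004 1.335 0.    1.571] p [0.1879 0.4627 0.2305] z [-0.001 -0.002 -1.   ] y [ 0.376  0.926 -0.002] F [-0.5  0.7 -0.1] g 0.0856 0.0
cam in tool [ 6.75814610e-02  3.90270912e-06 -1.42822887e-01] look [-2.67469617e-01 -7.62764533e-04  9.63565993e-01] 368.632603915162
d cm [-27.31 -12.23   3.07] w [-0.058 -1.57  -0.055] ang 90.1
```

Request:
arm_command:
  increments:
    - {"dx": -27.3, "dy": -12.2, "dz": 3.1, "wx": -0.058, "wy": -1.57, "wz": -0.055, "grip": 8.5}
    - {"dx": -27.3, "dy": -12.2, "dz": 3.1, "wx": -0.058, "wy": -1.57, "wz": -0.055, "grip": 8.5}
    - {"dx": -27.3, "dy": -12.2, "dz": 3.1, "wx": -0.058, "wy": -1.57, "wz": -0.055, "grip": 8.5}
    - {"dx": -27.3, "dy": -12.2, "dz": 3.1, "wx": -0.058, "wy": -1.57, "wz": -0.055, "grip": 8.5}
    - {"dx": -27.3, "dy": -12.2, "dz": 3.1, "wx": -0.058, "wy": -1.57, "wz": -0.055, "grip": 8.5}
    - {"dx": -27.3, "dy": -12.2, "dz": 3.1, "wx": -0.058, "wy": -1.57, "wz": -0.055, "grip": 8.5}
    - {"dx": -27.3, "dy": -12.2, "dz": 3.1, "wx": -0.058, "wy": -1.57, "wz": -0.055, "grip": 8.5}
    - {"dx": -27.3, "dy": -12.2, "dz": 3.1, "wx": -0.058, "wy": -1.57, "wz": -0.055, "grip": 8.5}
    - {"dx": -27.3, "dy": -12.2, "dz": 3.1, "wx": -0.058, "wy": -1.57, "wz": -0.055, "grip": 8.5}
    - {"dx": -27.3, "dy": -12.2, "dz": 3.1, "wx": -0.058, "wy": -1.57, "wz": -0.055, "grip": 8.5}

```text
clock: 1.1
eef_pos: [0.3857, 0.243, 0.191]
tool_rot: [0.134, 0.762, -0.106, 0.625]
ft_force: [-0.8, -1.1, -1.2]
grip_width: 0.0848
grasp_force: 0.0
```

```bash
python3 - <<'E'
from h import *
st()
c=np.array([.452,.228,0]); h=hd(-18)
goal(c-.06*h+[0,0,.20],h,hd(72))
p,d=viewer.camera("scene"); cv2.imwrite("pics/scene1.png",p[:,:,::-1])
E
```

```text
t 1.1 q [ 1.273  0.404 -0.692  0.688 -1.369  1.795] p [0.3857 0.243  0.191 ] z [ 0.924 -0.328 -0.196] y [0.336 0.942 0.006] F [-0.8 -1.1 -1.2] g 0.0848 0.0
d cm [-1.03  0.65  0.56] w [-0.028 -0.197 -0.009] ang 11.4
```

View pics/scene1.png

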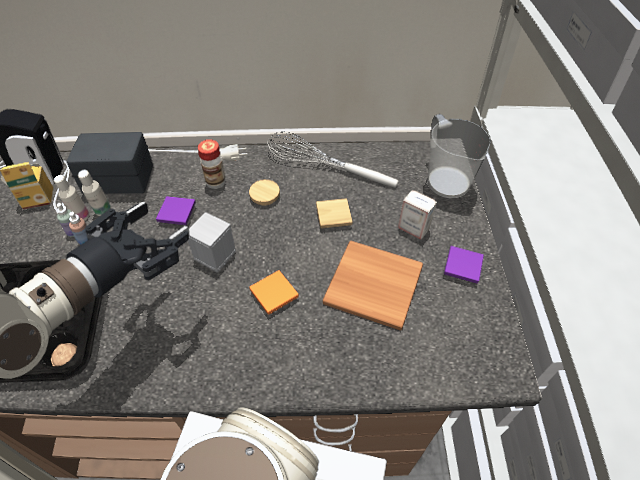

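The arm reaches from the left at (60,300) with open fingers near (170,245), beside the canister; nothing has moved. The wrist is near its joint-5 limit, so I'll reconfigure with the tool pointing radially.

```bash
python3 - <<'E'
from h import *
r=hd(40); ri=hd(-50); Z=np.array([0,0,1.])
goal(.42*r+.27*Z,r-Z,ri+(r+Z)/2**.5)
E
```

```text
d cm [-6.48  0.48 -8.32] w [0.147 1.197 1.618] ang 115.6
```

Request:
arm_command:
  increments:
    - {"dx": -6.5, "dy": 0.5, "dz": -8.3, "wx": 0, "wy": 0.2, "wz": 0, "grip": 8.5}
    - {"dx": -6.5, "dy": 0.5, "dz": -8.3, "wx": 0.147, "wy": 1.2, "wz": 1.62, "grip": 8.5}
    - {"dx": -6.5, "dy": 0.5, "dz": -8.3, "wx": 0.147, "wy": 1.2, "wz": 1.62, "grip": 8.5}
    - {"dx": -6.5, "dy": 0.5, "dz": -8.3, "wx": 0.147, "wy": 1.2, "wz": 1.62, "grip": 8.5}
    - {"dx": -6.5, "dy": 0.5, "dz": -8.3, "wx": 0.147, "wy": 1.2, "wz": 1.62, "grip": 8.5}
    - {"dx": -6.5, "dy": 0.5, "dz": -8.3, "wx": 0.147, "wy": 1.2, "wz": 1.62, "grip": 8.5}
    - {"dx": -6.5, "dy": 0.5, "dz": -8.3, "wx": 0.147, "wy": 1.2, "wz": 1.62, "grip": 8.5}
    - {"dx": -6.5, "dy": 0.5, "dz": -8.3, "wx": 0.147, "wy": 1.2, "wz": 1.62, "grip": 8.5}
    - {"dx": -6.5, "dy": 0.5, "dz": -8.3, "wx": 0.147, "wy": 1.2, "wz": 1.62, "grip": 8.5}
    - {"dx": -6.5, "dy": 0.5, "dz": -8.3, "wx": 0.147, "wy": 1.2, "wz": 1.62, "grip": 8.5}

```text
clock: 2.15
eef_pos: [0.3239, 0.272, 0.2751]
tool_rot: [0.557, 0.758, 0.254, 0.225]
ft_force: [-0.2, -0.4, 0.1]
grip_width: 0.0853
grasp_force: 0.0
```

```bash
python3 - <<'E'
from h import *
st()
r=hd(35); ri=hd(-55); Z=np.array([0,0,1.])
goal(.42*r+.25*Z,r-.3*Z,ri)
E
```

```text
t 2.15 q [ 1.043 -0.326 -0.634  0.752 -0.49   2.179] p [0.3239 0.272  0.2751] z [ 0.624  0.136 -0.769] y [0.73  0.251 0.636] F [-0.2 -0.4  0.1] g 0.0853 0.0
d cm [-3.4  -0.9   2.77] w [-0.218  0.693  1.373] ang 89.0
```

```bash
python3 - <<'E'
from h import *
goal([.452,.228,.18],[0,0,-1],hd(-18))
E
```

```text
d cm [-7.25  2.2  14.72] w [ 0.687 -0.153  0.593] ang 52.7
```

Request:
arm_command:
  increments:
    - {"dx": -7.2, "dy": 2.2, "dz": 10.0, "wx": 0.687, "wy": -0.153, "wz": 0.593, "grip": 8.5}
    - {"dx": -7.2, "dy": 2.2, "dz": 10.0, "wx": 0.687, "wy": -0.153, "wz": 0.593, "grip": 8.5}
    - {"dx": -7.2, "dy": 2.2, "dz": 14.7, "wx": 0.687, "wy": -0.153, "wz": 0.593, "grip": 8.5}
    - {"dx": -7.2, "dy": 2.2, "dz": 14.7, "wx": 0.687, "wy": -0.153, "wz": 0.593, "grip": 8.5}
    - {"dx": -7.2, "dy": 2.2, "dz": 14.7, "wx": 0.687, "wy": -0.153, "wz": 0.593, "grip": 8.5}
    - {"dx": -7.2, "dy": 2.2, "dz": 14.7, "wx": 0.687, "wy": -0.153, "wz": 0.593, "grip": 8.5}
    - {"dx": -7.2, "dy": 2.2, "dz": 14.7, "wx": 0.687, "wy": -0.153, "wz": 0.593, "grip": 8.5}
    - {"dx": -7.2, "dy": 2.2, "dz": 14.7, "wx": 0.687, "wy": -0.153, "wz": 0.593, "grip": 8.5}
    - {"dx": -7.2, "dy": 2.2, "dz": 14.7, "wx": 0.687, "wy": -0.153, "wz": 0.593, "grip": 8.5}
    - {"dx": -7.2, "dy": 2.2, "dz": 14.7, "wx": 0.687, "wy": -0.153, "wz": 0.593, "grip": 8.5}

```text
clock: 3.15
eef_pos: [0.4501, 0.2267, 0.1789]
tool_rot: [0.809, 0.588, -0.002, 0.003]
ft_force: [0.3, 0.1, -0.2]
grip_width: 0.085
grasp_force: 0.0
```

```bash
cat > kin.py <<'E'
from h import *
from scipy.optimize import least_squares
S=[([1.18501,.24137,.00389,1.33522,0,1.571],[.18793,.46273,.2305]),([1.273,.404,-.692,.688,-1.369,1.795],[.3857,.243,.191]),([1.043,-.326,-.634,.752,-.49,2.179],[.3239,.272,.2751])]
def fk(q,m):
    x0,h0,L1,a,L2,b,L3,L4=m; p=q[1]-q[2]+q[3]
    r=hd(np.degrees(q[0])); n=np.array([-r[1],r[0],0]); Z=np.array([0,0,1.])
    u=lambda t:np.cos(t)*r-np.sin(t)*Z
    d=u(p); t=np.cos(q[4])*d+np.sin(q[4])*n; e=np.sin(p)*r+np.cos(p)*Z; l=np.cross(e,t)
    W=x0*r+h0*Z+L1*u(q[1]+a)+L2*u(q[1]-q[2]+b)+L3*d
    return W+L4*t,t,np.cos(q[5])*l+np.sin(q[5])*e
def fit(extra=[]):
    SS=S+extra
    f=lambda m:np.concatenate([(fk(q,m)[0]-p)*1e3 for q,p in SS]+[(m-m0)*3])
    m0=np.array([.02,.1,.27,-1.57,.27,0,.08,.304]); s=least_squares(f,m0); 
    print(s.x.round(4),np.abs(f(s.x)[:-8]).max().round(2)); return s.x
E
python3 - <<'E'
from kin import *
st(); o=monitor.get_obs(); S.append((list(o["joint_pos"]),o["eef_pos"])); m=fit()
for q,p in S: print(fk(q,m)[1:])
c=cal("wrist"); p,d=viewer.camera("wrist"); cv2.imwrite("pics/w1.png",p[:,:,::-1]); np.savez("w1.npz",p=p,d=d,K=c[0],D=c[1],V=c[2])
E
```

```text
t 3.15 q [ 0.471  0.281 -0.081  1.213 -0.007  2.355] p [0.4501 0.2267 0.1789] z [-0.    -0.008 -1.   ] y [ 0.951 -0.308  0.002] F [ 0.3  0.1 -0.2] g 0.085 0.0
[-6.0000e-04  2.4110e-01  4.9170e-01 -1.5697e+00  3.9190e-01 -2.0500e-02
  9.9900e-02  3.0360e-01] 0.04
(array([-7.16328545e-04, -1.76375755e-03, -9.99998188e-01]), array([ 0.3764758 ,  0.9264245 , -0.00190367]))
(array([ 0.92414316, -0.32800299, -0.19589142]), array([0.33571655, 0.94194   , 0.00659043]))
(array([ 0.62382272,  0.13562797, -0.76970791]), array([0.72990381, 0.25101308, 0.6357931 ]))
(array([-3.18572993e-04, -7.73843492e-03, -9.99970007e-01]), array([ 0.95131665, -0.30820821,  0.00208205]))
```

View pics/w1.png

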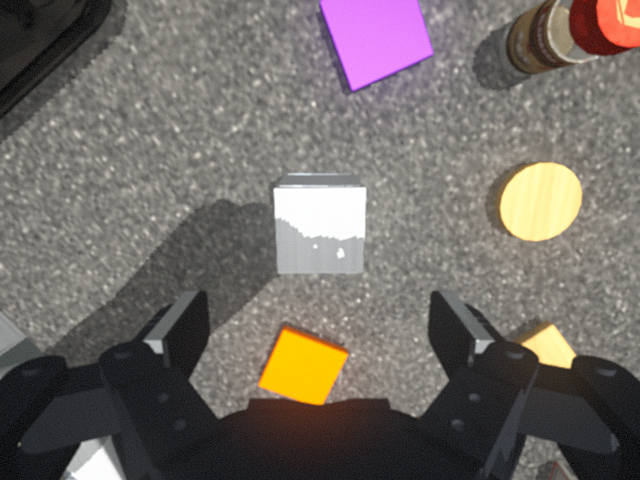

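The wrist view shows the canister squarely between the fingers at (320,230), edges aligned with the image; the grasp yaw is right. The kinematic fit is exact, so I can check where horizontal tool poses are reachable.

```bash
cat >> kin.py <<'E'
M=np.array([-6.0e-04,.2411,.4917,-1.5697,.3919,-.0205,.0999,.3036])
lo=np.array([-2.72,-1.05,-1.09,-1.99,-1.42,-3.14]); hi=np.array([2.72,1.87,1.28,2.15,1.44,3.14])
def ik(pos,t,y,q0s=None):
    t=np.array(t,float)/np.linalg.norm(t); best=None
    for j6 in (0.3,2.8):
      for q5 in (-.8,.8):
        q0=np.array([np.arctan2(pos[1],pos[0])-q5*.5,-.3,-.5,.5,q5,j6])
        f=lambda q:np.concatenate([(fk(q,M)[0]-pos)*10,(fk(q,M)[1]-t)*3,(fk(q,M)[2]-y)*1.])
        s=least_squares(f,q0,bounds=(lo,hi))
        if best is None or s.cost<best.cost: best=s
    q=best.x; P,T,Y=fk(q,M)
    return q,np.linalg.norm(P-pos)*1e3,np.degrees(np.arccos(np.clip(T@t,-1,1))),np.degrees(np.arccos(np.clip(Y@y,-1,1)))
E
python3 - <<'E'
from kin import *
Z=np.array([0,0,1.]);
for C in ([.457,-.087],[.49,-.09],[.43,-.06]):
  for H in (30,45,60,-45,-65):
    for a in (0,8,15):
      r=hd(H); t=np.cos(np.radians(a))*r-np.sin(np.radians(a))*Z; y=np.array([-r[1],r[0],0]) # left => x down (j6~0)
      pos=np.array([*C,.06])+.019*t
      o=[ik(pos,t,s*y) for s in (1,-1)]
      print(C,H,a,*[(np.round(x[0],2).tolist(),np.round(x[1:],1).tolist()) for x in o])
E
```

```text
[0.457, -0.087] 30 0 ([-0.84, 1.21, -1.03, -1.99, 1.38, -0.25], [4.3, 3.0, 1.1]) ([-0.84, 1.21, -1.03, -1.99, 1.38, 2.9], [4.3, 3.0, 1.1])
[0.457, -0.087] 30 8 ([-0.82, 1.03, -1.08, -1.56, 1.3, -0.54], [0.0, 0.0, 0.0]) ([-0.82, 1.03, -1.08, -1.56, 1.3, 2.6], [0.0, 0.0, 0.0])
[0.457, -0.087] 30 15 ([-0.8, 0.8, -1.07, -1.04, 1.21, -0.79], [0.0, 0.0, 0.0]) ([-0.8, 0.8, -1.07, -1.04, 1.21, 2.35], [0.0, 0.0, 0.0])
[0.457, -0.087] 45 0 ([-0.87, 1.14, -0.32, 1.69, 1.44, 3.14], [12.1, 2.5, 2.5]) ([-0.87, 1.13, -0.32, 1.69, 1.44, 0.0], [12.1, 2.5, 2.5])
[0.457, -0.087] 45 8 ([-0.84, 0.81, -0.62, 0.5, 1.42, -1.93], [0.0, 0.0, 0.0]) ([-0.84, 0.81, -0.62, 0.5, 1.42, 1.21], [0.0, 0.0, 0.0])
[0.457, -0.087] 45 15 ([-0.82, 0.7, -0.68, 0.31, 1.31, -1.7], [0.0, 0.0, 0.0]) ([-0.82, 0.7, -0.68, 0.31, 1.31, 1.44], [0.0, 0.0, 0.0])
[0.457, -0.087] 60 0 ([-0.81, 1.16, -0.15, 1.83, 1.28, 3.14], [0.0, 0.0, 0.0]) ([-0.81, 1.16, -0.15, 1.83, 1.28, 0.0], [0.0, 0.0, 0.0])
[0.457, -0.087] 60 8 ([-0.81, 0.99, -0.25, 1.44, 1.25, -2.7], [0.0, 0.0, 0.0]) ([-0.81, 0.99, -0.25, 1.44, 1.25, 0.44], [0.0, 0.0, 0.0])
[0.4
[... 4384 characters left out ...]
2, 2.9])
[0.43, -0.06] -45 8 ([0.58, 0.97, -1.09, -1.28, -1.36, 0.77], [14.1, 3.4, 3.3]) ([0.58, 0.97, -1.09, -1.28, -1.36, -2.38], [14.1, 3.4, 3.3])
[0.43, -0.06] -45 15 ([0.55, 0.76, -1.09, -0.88, -1.24, 0.94], [10.6, 2.7, 2.7]) ([0.55, 0.76, -1.09, -0.88, -1.24, -2.2], [10.6, 2.7, 2.7])
[0.43, -0.06] -65 0 ([0.58, 1.13, -0.39, 1.62, -1.42, 3.14], [3.3, 0.6, 0.6]) ([0.58, 1.13, -0.39, 1.62, -1.42, -0.0], [3.3, 0.6, 0.6])
[0.43, -0.06] -65 8 ([0.56, 0.86, -0.57, 0.86, -1.38, 2.3], [0.0, 0.0, 0.0]) ([0.56, 0.86, -0.57, 0.86, -1.38, -0.84], [0.0, 0.0, 0.0])
[0.43, -0.06] -65 15 ([0.54, 0.72, -0.67, 0.56, -1.29, 1.96], [0.0, 0.0, 0.0]) ([0.54, 0.72, -0.67, 0.56, -1.29, -1.18], [0.0, 0.0, 0.0])
```

```bash
python3 - <<'E'
from kin import *
Z=np.array([0,0,1.])
def show(C,H,a,s):
      r=hd(H); t=np.cos(np.radians(a))*r-np.sin(np.radians(a))*Z; y=np.array([-r[1],r[0],0])
      pos=np.array(C)+.019*t; x=ik(pos,t,s*y); print(C,H,a,s,np.round(x[0],2).tolist(),np.round(x[1:],1))
for a in (6,8,10,12):
  show([.452,.228,.05],-18,a,1); show([.452-.08,.228+.026,.065],-18,a,1)
for H in (-65,-72,-80):
  for a in (0,5,10): show([.437,-.067,.065],H,a,-1)
E
```

```text
[0.452, 0.228, 0.05] -18 6 1 [1.05, 1.05, -0.94, -1.52, -1.34, 0.45] [0. 0. 0.]
[0.372, 0.254, 0.065] -18 6 1 [1.28, 0.77, -0.72, 0.29, -1.42, 1.78] [2.4 2.5 0.5]
[0.452, 0.228, 0.05] -18 8 1 [1.04, 0.98, -0.94, -1.33, -1.32, 0.57] [0. 0. 0.]
[0.372, 0.254, 0.065] -18 8 1 [1.27, 0.76, -0.75, 0.19, -1.42, 1.7] [0.3 0.6 0.1]
[0.452, 0.228, 0.05] -18 10 1 [1.04, 0.91, -0.94, -1.17, -1.29, 0.66] [0. 0. 0.]
[0.372, 0.254, 0.065] -18 10 1 [1.27, 0.74, -0.77, 0.14, -1.4, 1.65] [0. 0. 0.]
[0.452, 0.228, 0.05] -18 12 1 [1.03, 0.86, -0.93, -1.03, -1.27, 0.74] [0. 0. 0.]
[0.372, 0.254, 0.065] -18 12 1 [1.27, 0.71, -0.78, 0.12, -1.36, 1.61] [0. 0. 0.]
[0.437, -0.067, 0.065] -65 0 -1 [0.56, 1.12, -0.38, 1.64, -1.42, -0.0] [7.9 1.5 1.5]
[0.437, -0.067, 0.065] -65 5 -1 [0.55, 0.91, -0.52, 1.03, -1.42, -0.68] [2.5 0.7 0.5]
[0.437, -0.067, 0.065] -65 10 -1 [0.53, 0.79, -0.63, 0.65, -1.37, -1.07] [0. 0. 0.]
[0.437, -0.067, 0.065] -72 0 -1 [0.53, 1.13, -0.31, 1.71, -1.36, -0.0] [0. 0. 0.]
[0.437, -0.067, 0.065] -72 5 -1 [0.53, 0.99, -0.38, 1.38, -1.34, -0.39] [0. 0. 0.]
[0.437, -0.067, 0.065] -72 10 -1 [0.52, 0.87, -0.46, 1.1, -1.3, -0.7] [0. 0. 0.]
[0.437, -0.067, 0.065] -80 0 -1 [0.5, 1.14, -0.2, 1.8, -1.24, -0.0] [0. 0. 0.]
[0.437, -0.067, 0.065] -80 5 -1 [0.5, 1.04, -0.26, 1.58, -1.23, -0.25] [0. 0. 0.]
[0.437, -0.067, 0.065] -80 10 -1 [0.49, 0.94, -0.31, 1.38, -1.21, -0.48] [0. 0. 0.]
```

```bash
python3 - <<'E'
from kin import *
Z=np.array([0,0,1.]);a=np.radians(10);r=hd(-18);t=np.cos(a)*r-np.sin(a)*Z; C=np.array([.452,.228,.042])
p=C+.019*t-.105*t; print(p)
goal(p+[0,0,.10],t,hd(72))
E
```

```text
[0.37145173 0.25417172 0.05693374]
d cm [ 0.19 -8.34  2.19] w [-1.082 -1.073 -1.282] ang 114.1
```

Request:
arm_command:
  increments:
    - {"dx": 0.2, "dy": -8.3, "dz": -3, "wx": 0, "wy": 0, "wz": 0, "grip": 8.5}
    - {"dx": 0.2, "dy": -8.3, "dz": -3, "wx": -1.08, "wy": -1.07, "wz": -1.28, "grip": 8.5}
    - {"dx": 0.2, "dy": -8.3, "dz": -3, "wx": -1.08, "wy": -1.07, "wz": -1.28, "grip": 8.5}
    - {"dx": 0.2, "dy": -8.3, "dz": -3, "wx": -1.08, "wy": -1.07, "wz": -1.28, "grip": 8.5}
    - {"dx": 0.2, "dy": -8.3, "dz": 0, "wx": -1.08, "wy": -1.07, "wz": -1.28, "grip": 8.5}
    - {"dx": 0.2, "dy": -8.3, "dz": 0, "wx": -1.08, "wy": -1.07, "wz": -1.28, "grip": 8.5}
    - {"dx": 0.2, "dy": -8.3, "dz": 0, "wx": -1.08, "wy": -1.07, "wz": -1.28, "grip": 8.5}
    - {"dx": 0.2, "dy": -8.3, "dz": 0, "wx": -1.08, "wy": -1.07, "wz": -1.28, "grip": 8.5}
    - {"dx": 0.2, "dy": -8.3, "dz": 0, "wx": -1.08, "wy": -1.07, "wz": -1.28, "grip": 8.5}
    - {"dx": 0.2, "dy": -8.3, "dz": 0, "wx": -1.08, "wy": -1.07, "wz": -1.28, "grip": 8.5}

```text
clock: 4.2
eef_pos: [0.3724, 0.2554, 0.1792]
tool_rot: [0.391, 0.785, -0.075, 0.475]
ft_force: [-0.3, -0.4, -0.4]
grip_width: 0.0853
grasp_force: 0.0
```

```bash
python3 - <<'E'
from kin import *
st()
Z=np.array([0,0,1.]);a=np.radians(10);r=hd(-18);t=np.cos(a)*r-np.sin(a)*Z; C=np.array([.452,.228,.042])
goal(C-.086*t,t,hd(72))
E
```

```text
t 4.2 q [ 1.185  0.373 -0.382  1.164 -0.962  2.292] p [0.3724 0.2554 0.1792] z [ 0.687 -0.489 -0.538] y [0.685 0.683 0.254] F [-0.3 -0.4 -0.4] g 0.0853 0.0
d cm [ 9.79 -3.25  6.57] w [-0.344 -0.344 -0.411] ang 36.5
```

Request:
arm_command:
  increments:
    - {"dx": 0, "dy": 0, "dz": 0, "wx": -0.344, "wy": -0.344, "wz": -0.411, "grip": 8.5}
    - {"dx": 0, "dy": 0, "dz": 0, "wx": -0.344, "wy": -0.344, "wz": -0.411, "grip": 8.5}
    - {"dx": 2, "dy": -0.7, "dz": 1.3, "wx": -0.344, "wy": -0.344, "wz": -0.411, "grip": 8.5}
    - {"dx": 4, "dy": -1.3, "dz": 2.6, "wx": -0.344, "wy": -0.344, "wz": -0.411, "grip": 8.5}
    - {"dx": 6, "dy": -2, "dz": 4, "wx": -0.344, "wy": -0.344, "wz": -0.411, "grip": 8.5}
    - {"dx": 8, "dy": -2.6, "dz": 5.3, "wx": -0.344, "wy": -0.344, "wz": -0.411, "grip": 8.5}
    - {"dx": 9.8, "dy": -3.25, "dz": 6.57, "wx": -0.344, "wy": -0.344, "wz": -0.411, "grip": 8.5}
    - {"dx": 9.8, "dy": -3.25, "dz": 6.57, "wx": -0.344, "wy": -0.344, "wz": -0.411, "grip": 8.5}
    - {"dx": 9.8, "dy": -3.25, "dz": 6.57, "wx": -0.344, "wy": -0.344, "wz": -0.411, "grip": 8.5}

```text
clock: 5.1
eef_pos: [0.3714, 0.2535, 0.0567]
tool_rot: [0.122, 0.757, -0.102, 0.633]
ft_force: [-0.1, 0.9, 2.0]
grip_width: 0.0851
grasp_force: 0.0
```

```bash
python3 - <<'E'
from kin import *
st()
Z=np.array([0,0,1.]);a=np.radians(10);r=hd(-18);t=np.cos(a)*r-np.sin(a)*Z; C=np.array([.452,.228,.042])
goal(C-.086*t,t,hd(72))
goal(C+.019*t,t,hd(72))
E
```

```text
t 5.1 q [ 1.323  0.776 -0.686  0.49  -1.379  1.958] p [0.3714 0.2535 0.0567] z [ 0.935 -0.309 -0.177] y [ 0.314  0.949 -0.   ] F [-0.1  0.9  2. ] g 0.0851 0.0
d cm [-0.02  0.06 -0.01] w [-0.005 -0.003 -0.001] ang 0.3
d cm [-0.05  0.12 10.49] w [-0.005 -0.003 -0.001] ang 0.3
```

Request:
arm_command:
  increments:
    - {"dx": 0, "dy": 0.1, "dz": 2.5, "grip": 8.5}
    - {"dx": 0, "dy": 0.1, "dz": 5, "grip": 8.5}
    - {"dx": 0, "dy": 0.1, "dz": 7.5, "grip": 8.5}
    - {"dx": 0, "dy": 0.1, "dz": 9.5, "grip": 8.5}
    - {"dx": 0, "dy": 0.1, "dz": 10.5, "grip": 8.5}
    - {"dx": 0, "dy": 0.1, "dz": 10.5, "grip": 8.5}
    - {"dx": 0, "dy": 0.1, "dz": 10.5, "grip": 7}
    - {"dx": 0, "dy": 0.1, "dz": 10.5, "grip": 5}
    - {"dx": 0, "dy": 0.1, "dz": 10.5, "grip": 5}
    - {"dx": 0, "dy": 0.1, "dz": 10.5, "grip": 5}

```text
validation failed for argument at $.in...
```

```bash
python3 - <<'E'
from kin import *
st()
p,d=viewer.camera("top"); a=p[180:420,60:380]; p2,d=viewer.camera("scene"); b=p2[150:390,60:380]; cv2.imwrite("pics/g1.png",np.hstack([a,b])[:,:,::-1])
E
```

```text
t 5.1 q [ 1.323  0.776 -0.686  0.49  -1.379  1.958] p [0.3714 0.2535 0.0567] z [ 0.935 -0.309 -0.177] y [ 0.314  0.949 -0.   ] F [-0.1  0.9  2. ] g 0.0851 0.0
```

View pics/g1.png

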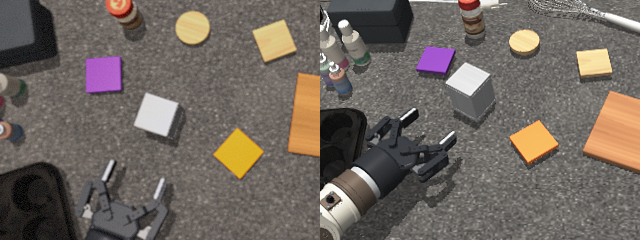

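The gripper stands level before the canister with its fingers straddling the approach line; the move was refused because it lacked keys.

Request:
arm_command:
  increments:
    - {"dx": 0, "dy": 0.1, "dz": 2.5, "wx": 0, "wy": 0, "wz": 0, "grip": 8.5}
    - {"dx": 0, "dy": 0.1, "dz": 5, "wx": 0, "wy": 0, "wz": 0, "grip": 8.5}
    - {"dx": 0, "dy": 0.1, "dz": 7.5, "wx": 0, "wy": 0, "wz": 0, "grip": 8.5}
    - {"dx": 0, "dy": 0.1, "dz": 9.5, "wx": 0, "wy": 0, "wz": 0, "grip": 8.5}
    - {"dx": 0, "dy": 0.1, "dz": 10.5, "wx": 0, "wy": 0, "wz": 0, "grip": 8.5}
    - {"dx": 0, "dy": 0.1, "dz": 10.5, "wx": 0, "wy": 0, "wz": 0, "grip": 8.5}
    - {"dx": 0, "dy": 0.1, "dz": 10.5, "wx": 0, "wy": 0, "wz": 0, "grip": 7}
    - {"dx": 0, "dy": 0.1, "dz": 10.5, "wx": 0, "wy": 0, "wz": 0, "grip": 5}
    - {"dx": 0, "dy": 0.1, "dz": 10.5, "wx": 0, "wy": 0, "wz": 0, "grip": 5}
    - {"dx": 0, "dy": 0.1, "dz": 10.5, "wx": 0, "wy": 0, "wz": 0, "grip": 5}

```text
clock: 6.2
eef_pos: [0.4701, 0.2211, 0.0387]
tool_rot: [0.124, 0.757, -0.103, 0.634]
ft_force: [2.2, -0.9, 2.4]
grip_width: 0.0596
grasp_force: 68.6
```

```bash
python3 - <<'E'
from kin import *
st()
E
```

```text
t 6.2 q [ 1.037  0.933 -0.934 -1.162 -1.297  0.688] p [0.4701 0.2211 0.0387] z [ 0.934 -0.312 -0.176] y [0.318 0.948 0.001] F [ 2.2 -0.9  2.4] g 0.0596 68.6
```

```bash
cat >> kin.py <<'E'
def sim(q,pos,Rt,n=25):
    """follow straight interpolation to the pose; report joint extremes and residual"""
    p0,t0,y0=fk(q,M); R0=np.c_[np.cross(y0,t0),y0,t0]; w=R.from_matrix(R0.T@Rt).as_rotvec(); Q=[]
    for s in np.linspace(0,1,n+1)[1:]:
        Rk=R0@R.from_rotvec(w*s).as_matrix(); pk=p0+(pos-p0)*s
        f=lambda q:np.concatenate([(fk(q,M)[0]-pk)*10,fk(q,M)[1]-Rk[:,2],fk(q,M)[2]-Rk[:,1]])
        z=least_squares(f,np.clip(q,lo+1e-6,hi-1e-6),bounds=(lo,hi)); q=z.x; Q.append(np.r_[q,np.linalg.norm(z.fun)])
    Q=np.array(Q); print("sim end",Q[-1,:6].round(2),"min",Q.min(0).round(2),"max",Q.max(0).round(2),"step",np.abs(np.diff(Q,axis=0)).max(0).round(2)); return q
def frame(H,a,left=1):
    r=hd(H); a=np.radians(a); t=np.cos(a)*r-np.sin(a)*np.array([0,0,1.]); y=left*np.array([-r[1],r[0],0]); return np.c_[np.cross(y,t),y,t]
E
python3 - <<'E'
from kin import *
o=monitor.get_obs(); q=o["joint_pos"]; R0=R.from_quat(o["tool_rot"]).as_matrix()
for P,up in (([.40,.13],.25),([.42,.10],.22),([.45,.2],.25)):
  q1=sim(q,o["eef_pos"]+[0,0,.12],R0)
  for H,a in ((-45,12),(-45,25),(-20,20)):
    print(P,H,a)
    q2=sim(q1,np.array([*P,up]),frame(H,a))
    q3=sim(q2,np.array([*P,up]),frame(H,a)@R.from_euler("z",-90,degrees=True).as_matrix())
    q3=sim(q3,np.array([*P,up]),frame(H,a,-1))
    q4=sim(q3,np.array([.437,-.067,.16])+.019*frame(-72,8)[:,2],frame(-72,8,-1))
    q5=sim(q4,np.array([.437,-.067,.06])+.019*frame(-72,8)[:,2],frame(-72,8,-1))
E
```

```text
sim end [ 1.04  0.53 -0.95 -0.77 -1.3   0.69] min [ 1.04  0.53 -0.96 -1.15 -1.3   0.69  0.  ] max [ 1.04  0.92 -0.94 -0.77 -1.3   0.69  0.  ] step [0.   0.02 0.   0.02 0.   0.   0.  ]
[0.4, 0.13] -45 12
sim end [ 1.06  0.47 -0.44  1.57 -1.23  2.51] min [ 1.04  0.39 -0.94 -0.67 -1.38  0.75  0.  ] max [ 1.07  0.5  -0.44  1.57 -1.23  2.51  0.  ] step [0.   0.02 0.03 0.14 0.01 0.11 0.  ]
sim end [ 1.06  0.47 -0.44  1.57 -1.23  0.94] min [ 1.06  0.47 -0.44  1.57 -1.23  0.94  0.  ] max [ 1.06  0.47 -0.44  1.57 -1.23  2.45  0.  ] step [0.   0.   0.   0.   0.   0.06 0.  ]
sim end [ 1.06  0.47 -0.44  1.57 -1.23 -0.63] min [ 1.06  0.47 -0.44  1.57 -1.23 -0.63  0.  ] max [ 1.06  0.47 -0.44  1.57 -1.23  0.87  0.  ] step [0.   0.   0.   0.   0.   0.06 0.  ]
sim end [ 0.52  0.72 -0.44  1.38 -1.32 -0.58] min [ 0.52  0.48 -0.48  1.38 -1.32 -0.63  0.  ] max [ 1.04  0.72 -0.44  1.56 -1.23 -0.58  0.  ] step [0.02 0.01 0.01 0.01 0.01 0.01 0.  ]
sim end [ 0.52  0.93 -0.42  1.19 -1.32 -0.58] min [ 0.52  0.72 -0.45  1.19 -1.32 -0.58  0.  ] max [ 0.52  0.93 -0.42  1.37 -1.32 -0.58  0.  ] step [0.   0.01 0. 
[... 7202 characters left out ...]
.17 -0.53] min [ 1.02  0.08 -0.78  0.22 -1.17 -0.53  0.  ] max [ 1.02  0.08 -0.78  0.22 -1.17  0.97  0.  ] step [0.   0.   0.   0.   0.   0.06 0.  ]
sim end [ 1.02  0.08 -0.78  0.22 -1.17 -2.11] min [ 1.02  0.08 -0.78  0.22 -1.17 -2.11  0.  ] max [ 1.02  0.08 -0.78  0.22 -1.17 -0.6   0.  ] step [0.   0.   0.   0.   0.   0.06 0.  ]
sim end [ 0.52  0.72 -0.44  1.38 -1.32 -0.58] min [ 0.52  0.09 -0.77  0.26 -1.33 -2.05  0.  ] max [ 1.01  0.72 -0.44  1.38 -1.19 -0.58  0.  ] step [0.03 0.03 0.02 0.06 0.02 0.07 0.  ]
sim end [ 0.52  0.93 -0.42  1.19 -1.32 -0.58] min [ 0.52  0.72 -0.45  1.19 -1.32 -0.58  0.  ] max [ 0.52  0.93 -0.42  1.37 -1.32 -0.58  0.  ] step [0.   0.01 0.   0.01 0.   0.   0.  ]
```

Request:
arm_command:
  increments:
    - {"dx": -0.5, "dy": 0, "dz": -0.1, "wx": 0, "wy": 0, "wz": 0, "grip": 5}
    - {"dx": -2, "dy": 0, "dz": -0.35, "wx": 0, "wy": 0, "wz": 0, "grip": 5}
    - {"dx": -4.5, "dy": 0, "dz": -0.8, "wx": 0, "wy": 0, "wz": 0, "grip": 5}
    - {"dx": -7, "dy": 0, "dz": -1.25, "wx": 0, "wy": 0, "wz": 0, "grip": 5}
    - {"dx": -10, "dy": 0, "dz": -1.8, "wx": 0, "wy": 0, "wz": 0, "grip": 5}
    - {"dx": -11.8, "dy": 0, "dz": -2.1, "wx": 0, "wy": 0, "wz": 0, "grip": 5}
    - {"dx": -11.8, "dy": 0, "dz": -2.1, "wx": 0, "wy": 0, "wz": 0, "grip": 5}

```text
clock: 6.9
eef_pos: [0.47, 0.2229, 0.1598]
tool_rot: [0.123, 0.757, -0.1, 0.634]
ft_force: [0.3, 0.6, -3.7]
grip_width: 0.0591
grasp_force: 68.9
```

```bash
python3 - <<'E'
from kin import *
st(); F=frame(-45,12); goal([.42,.10,.22],F[:,2],F[:,1])
E
```

```text
t 6.9 q [ 1.038  0.524 -0.959 -0.782 -1.292  0.686] p [0.47   0.2229 0.1598] z [ 0.935 -0.307 -0.177] y [0.313 0.95  0.005] F [ 0.3  0.6 -3.7] g 0.0591 68.9
d cm [ -5.83 -13.21  -1.97] w [0.46  0.03  0.085] ang 26.8
```

Request:
arm_command:
  increments:
    - {"dx": -0.6, "dy": -1.3, "dz": -0.2, "wx": 0.046, "wy": 0.003, "wz": 0.009, "grip": 5}
    - {"dx": -1.2, "dy": -2.6, "dz": -0.4, "wx": 0.092, "wy": 0.006, "wz": 0.018, "grip": 5}
    - {"dx": -1.8, "dy": -4, "dz": -0.6, "wx": 0.14, "wy": 0.01, "wz": 0.026, "grip": 5}
    - {"dx": -2.4, "dy": -5.3, "dz": -0.8, "wx": 0.184, "wy": 0.013, "wz": 0.035, "grip": 5}
    - {"dx": -3, "dy": -6.6, "dz": -1, "wx": 0.23, "wy": 0.015, "wz": 0.043, "grip": 5}
    - {"dx": -3.6, "dy": -8, "dz": -1.2, "wx": 0.276, "wy": 0.018, "wz": 0.052, "grip": 5}
    - {"dx": -4.2, "dy": -9.3, "dz": -1.4, "wx": 0.32, "wy": 0.022, "wz": 0.06, "grip": 5}
    - {"dx": -5, "dy": -11, "dz": -1.7, "wx": 0.39, "wy": 0.025, "wz": 0.07, "grip": 5}
    - {"dx": -5.8, "dy": -13.2, "dz": -2, "wx": 0.46, "wy": 0.03, "wz": 0.085, "grip": 5}
    - {"dx": -5.8, "dy": -13.2, "dz": -2, "wx": 0.46, "wy": 0.03, "wz": 0.085, "grip": 5}

```text
clock: 7.9
eef_pos: [0.4188, 0.0988, 0.2175]
tool_rot: [0.297, 0.718, -0.245, 0.58]
ft_force: [0.1, 0.3, -3.7]
grip_width: 0.0594
grasp_force: 68.9
```

Request:
arm_command:
  increments:
    - {"dx": 0, "dy": 0, "dz": 0, "wx": 0, "wy": 0, "wz": -0.1, "grip": 5}
    - {"dx": 0, "dy": 0, "dz": 0, "wx": 0, "wy": 0, "wz": -0.25, "grip": 5}
    - {"dx": 0, "dy": 0, "dz": 0, "wx": 0, "wy": 0, "wz": -0.4, "grip": 5}
    - {"dx": 0, "dy": 0, "dz": 0, "wx": 0, "wy": 0, "wz": -0.55, "grip": 5}
    - {"dx": 0, "dy": 0, "dz": 0, "wx": 0, "wy": 0, "wz": -0.7, "grip": 5}
    - {"dx": 0, "dy": 0, "dz": 0, "wx": 0, "wy": 0, "wz": -0.85, "grip": 5}
    - {"dx": 0, "dy": 0, "dz": 0, "wx": 0, "wy": 0, "wz": -1.0, "grip": 5}
    - {"dx": 0, "dy": 0, "dz": 0, "wx": 0, "wy": 0, "wz": -1.15, "grip": 5}
    - {"dx": 0, "dy": 0, "dz": 0, "wx": 0, "wy": 0, "wz": -1.3, "grip": 5}
    - {"dx": 0, "dy": 0, "dz": 0, "wx": 0, "wy": 0, "wz": -1.45, "grip": 5}

```text
clock: 8.9
eef_pos: [0.4191, 0.0994, 0.2167]
tool_rot: [-0.256, 0.733, -0.568, 0.271]
ft_force: [0.3, -0.1, -3.1]
grip_width: 0.0597
grasp_force: 68.8
```

```bash
python3 - <<'E'
from kin import *
st()
E
```

```text
t 8.9 q [ 0.976  0.474 -0.527  1.31  -1.287  0.869] p [0.4191 0.0994 0.2167] z [ 0.689 -0.695 -0.207] y [-0.068  0.222 -0.973] F [ 0.3 -0.1 -3.1] g 0.0597 68.8
```

Request:
arm_command:
  increments:
    - {"dx": 0, "dy": 0, "dz": 0, "wx": 0, "wy": 0, "wz": -0.15, "grip": 5}
    - {"dx": 0, "dy": 0, "dz": 0, "wx": 0, "wy": 0, "wz": -0.3, "grip": 5}
    - {"dx": 0, "dy": 0, "dz": 0, "wx": 0, "wy": 0, "wz": -0.45, "grip": 5}
    - {"dx": 0, "dy": 0, "dz": 0, "wx": 0, "wy": 0, "wz": -0.6, "grip": 5}
    - {"dx": 0, "dy": 0, "dz": 0, "wx": 0, "wy": 0, "wz": -0.75, "grip": 5}
    - {"dx": 0, "dy": 0, "dz": 0, "wx": 0, "wy": 0, "wz": -0.9, "grip": 5}
    - {"dx": 0, "dy": 0, "dz": 0, "wx": 0, "wy": 0, "wz": -1.05, "grip": 5}
    - {"dx": 0, "dy": 0, "dz": 0, "wx": 0, "wy": 0, "wz": -1.2, "grip": 5}
    - {"dx": 0, "dy": 0, "dz": 0, "wx": 0, "wy": 0, "wz": -1.35, "grip": 5}
    - {"dx": 0, "dy": 0, "dz": 0, "wx": 0, "wy": 0, "wz": -1.5, "grip": 5}

```text
clock: 9.9
eef_pos: [0.4191, 0.0994, 0.2167]
tool_rot: [0.687, -0.362, 0.601, 0.189]
ft_force: [-0.3, -0.3, -2.5]
grip_width: 0.0599
grasp_force: 68.8
```

```bash
python3 - <<'E'
from kin import *
st(); F=frame(-72,8,-1); goal(np.array([.437,-.067,.13])+.019*F[:,2],F[:,2],F[:,1])
E
```

```text
t 9.9 q [ 0.976  0.474 -0.527  1.31  -1.287 -0.631] p [0.4191 0.0994 0.2167] z [ 0.689 -0.695 -0.207] y [-0.725 -0.667 -0.175] F [-0.3 -0.3 -2.5] g 0.0599 68.8
d cm [-3.58 12.12 16.29] w [-0.452  0.109 -0.095] ang 27.2
```

Request:
arm_command:
  increments:
    - {"dx": -0.5, "dy": 1.5, "dz": 2, "wx": -0.06, "wy": 0.014, "wz": -0.012, "grip": 5}
    - {"dx": -0.9, "dy": 3, "dz": 4, "wx": -0.12, "wy": 0.028, "wz": -0.025, "grip": 5}
    - {"dx": -1.4, "dy": 4.7, "dz": 6.3, "wx": -0.18, "wy": 0.042, "wz": -0.037, "grip": 5}
    - {"dx": -1.8, "dy": 6.2, "dz": 8.4, "wx": -0.24, "wy": 0.056, "wz": -0.05, "grip": 5}
    - {"dx": -2.3, "dy": 7.7, "dz": 10.4, "wx": -0.3, "wy": 0.07, "wz": -0.06, "grip": 5}
    - {"dx": -2.8, "dy": 9.3, "dz": 12.5, "wx": -0.35, "wy": 0.085, "wz": -0.073, "grip": 5}
    - {"dx": -3.2, "dy": 10.8, "dz": 14.5, "wx": -0.4, "wy": 0.1, "wz": -0.085, "grip": 5}
    - {"dx": -3.6, "dy": 12.1, "dz": 16.3, "wx": -0.452, "wy": 0.109, "wz": -0.095, "grip": 5}
    - {"dx": -3.6, "dy": 12.1, "dz": 16.3, "wx": -0.452, "wy": 0.109, "wz": -0.095, "grip": 5}
    - {"dx": -3.6, "dy": 12.1, "dz": 16.3, "wx": -0.452, "wy": 0.109, "wz": -0.095, "grip": 5}

```text
clock: 10.9
eef_pos: [0.4436, -0.0846, 0.1268]
tool_rot: [0.61, -0.446, 0.531, 0.384]
ft_force: [-0.4, 0.9, -3.5]
grip_width: 0.0593
grasp_force: 68.8
```

```bash
python3 - <<'E'
from kin import *
st(); F=frame(-72,8,-1); goal(np.array([.437,-.067,.13])+.019*F[:,2],F[:,2],F[:,1])
p,d=viewer.camera("top"); a=p[180:420,230:550]; p2,d=viewer.camera("scene"); b=p2[150:390,200:520]; cv2.imwrite("pics/g2.png",np.hstack([a,b])[:,:,::-1])
o=monitor.get_obs(); print(R.from_quat(o["tool_rot"]).as_matrix().T@[0,0,1])
E
```

```text
t 10.9 q [ 0.521  0.777 -0.443  1.315 -1.32  -0.586] p [ 0.4436 -0.0846  0.1268] z [ 0.305 -0.942 -0.141] y [-0.951 -0.308 -0.006] F [-0.4  0.9 -3.5] g 0.0593 68.8
d cm [ 0.05  0.08 -0.  ] w [ 0.001  0.002 -0.006] ang 0.4
[ 0.98993898 -0.00714418 -0.14131448]
```

View pics/g2.png

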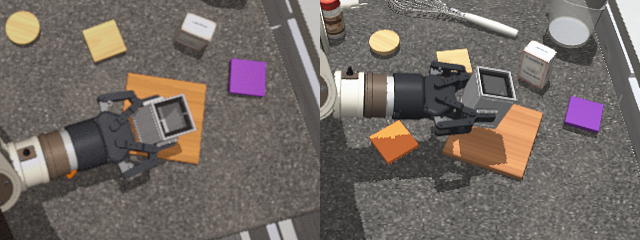

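The canister is mouth-up in the gripper above the board at about (165,118) left crop, leaning forward as planned; now lower it so the far base edge touches and it pivots flat.

Request:
arm_command:
  increments:
    - {"dx": -1.5, "dy": 0, "dz": 0.2, "wx": 0, "wy": 0, "wz": 0, "grip": 5}
    - {"dx": -3, "dy": 0, "dz": 0.43, "wx": 0, "wy": 0, "wz": 0, "grip": 5}
    - {"dx": -4.5, "dy": 0, "dz": 0.64, "wx": 0, "wy": 0, "wz": 0, "grip": 5}
    - {"dx": -5.5, "dy": 0, "dz": 0.78, "wx": 0, "wy": 0, "wz": 0, "grip": 5}
    - {"dx": -6.1, "dy": 0, "dz": 0.87, "wx": 0, "wy": 0, "wz": 0, "grip": 5}
    - {"dx": -6.1, "dy": 0, "dz": 0.87, "wx": 0, "wy": 0, "wz": 0, "grip": 5}

```text
clock: 11.6
eef_pos: [0.4444, -0.084, 0.0659]
tool_rot: [0.61, -0.446, 0.532, 0.383]
ft_force: [-0.6, -0.5, -2.2]
grip_width: 0.0593
grasp_force: 68.8
```

Request:
arm_command:
  increments:
    - {"dx": -0.2, "dy": 0, "dz": 0.03, "wx": 0, "wy": 0, "wz": 0, "grip": 5}
    - {"dx": -0.3, "dy": 0, "dz": 0.04, "wx": 0, "wy": 0, "wz": 0, "grip": 5}
    - {"dx": -0.4, "dy": 0, "dz": 0.06, "wx": 0, "wy": 0, "wz": 0, "grip": 5}
    - {"dx": -0.5, "dy": 0, "dz": 0.07, "wx": 0, "wy": 0, "wz": 0, "grip": 5}
    - {"dx": -0.6, "dy": 0, "dz": 0.08, "wx": 0, "wy": 0, "wz": 0, "grip": 5}
    - {"dx": -0.6, "dy": 0, "dz": 0.08, "wx": 0, "wy": 0, "wz": 0, "grip": 5}

```text
clock: 12.2
eef_pos: [0.4447, -0.0843, 0.0613]
tool_rot: [0.61, -0.445, 0.532, 0.384]
ft_force: [-3.1, 2.6, 5.5]
grip_width: 0.0594
grasp_force: 69.5
```

Request:
arm_command:
  increments:
    - {"dx": -0.1, "dy": 0, "dz": 0.01, "wx": 0, "wy": 0, "wz": 0, "grip": 5}
    - {"dx": -0.2, "dy": 0, "dz": 0.03, "wx": 0, "wy": 0, "wz": 0, "grip": 5}
    - {"dx": -0.3, "dy": 0, "dz": 0.04, "wx": 0, "wy": 0, "wz": 0, "grip": 5}
    - {"dx": -0.3, "dy": 0, "dz": 0.04, "wx": 0, "wy": 0, "wz": 0, "grip": 5}

```text
clock: 12.6
eef_pos: [0.4449, -0.0841, 0.061]
tool_rot: [0.611, -0.441, 0.533, 0.384]
ft_force: [-9.1, 8.4, 26.9]
grip_width: 0.0595
grasp_force: 70.5
```

```bash
python3 - <<'E'
from kin import *
st()
p,d=viewer.camera("top"); a=p[180:420,230:550]; p2,d=viewer.camera("scene"); b=p2[150:390,200:520]; cv2.imwrite("pics/g3.png",np.hstack([a,b])[:,:,::-1])
E
```

```text
t 12.6 q [ 0.522  0.92  -0.426  1.194 -1.328 -0.587] p [ 0.4449 -0.0841  0.061 ] z [ 0.312 -0.94  -0.136] y [-0.949 -0.315 -0.001] F [-9.1  8.4 26.9] g 0.0595 70.5
```

View pics/g3.png

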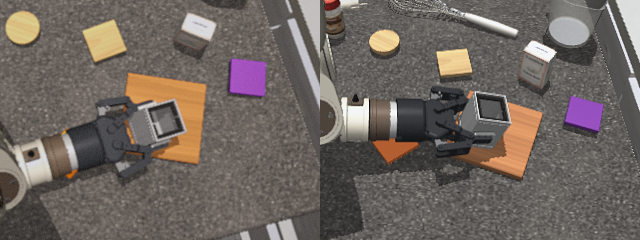

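The canister is on the board leaning forward, still held, and the grip is too firm to pivot under 27 N. I'll ease off, pitch the tool up to cut the lean, then release gently.

Request:
arm_command:
  increments:
    - {"dx": 0.4, "dy": 0, "dz": 0, "wx": 0, "wy": 0, "wz": 0, "grip": 5}
    - {"dx": 0.4, "dy": 0, "dz": -0.1, "wx": 0, "wy": 0.03, "wz": 0, "grip": 5}
    - {"dx": 0.4, "dy": 0, "dz": -0.2, "wx": 0, "wy": 0.06, "wz": 0, "grip": 5}
    - {"dx": 0.4, "dy": 0, "dz": -0.3, "wx": 0, "wy": 0.09, "wz": 0, "grip": 5}
    - {"dx": 0.4, "dy": 0, "dz": -0.4, "wx": 0, "wy": 0.12, "wz": 0, "grip": 5}
    - {"dx": 0.4, "dy": 0, "dz": -0.4, "wx": 0, "wy": 0.12, "wz": 0, "grip": 5}

```text
clock: 13.3
eef_pos: [0.4438, -0.0808, 0.0614]
tool_rot: [0.578, -0.42, 0.567, 0.411]
ft_force: [0.4, 1.2, 8.2]
grip_width: 0.0592
grasp_force: 69.4
```

```bash
python3 - <<'E'
from kin import *
st()
E
```

```text
t 13.3 q [ 0.536  1.105 -0.314  1.631 -1.349 -0.087] p [ 0.4438 -0.0808  0.0614] z [ 0.31 -0.95 -0.02] y [-0.951 -0.31  -0.002] F [0.4 1.2 8.2] g 0.0592 69.4
```

Request:
arm_command:
  increments:
    - {"dx": 0, "dy": 0, "dz": 0, "wx": 0, "wy": 0, "wz": 0, "grip": 6.0}
    - {"dx": 0, "dy": 0, "dz": 0, "wx": 0, "wy": 0, "wz": 0, "grip": 6.1}
    - {"dx": 0, "dy": 0, "dz": 0, "wx": 0, "wy": 0, "wz": 0, "grip": 6.2}
    - {"dx": 0, "dy": 0, "dz": 0, "wx": 0, "wy": 0, "wz": 0, "grip": 6.3}
    - {"dx": 0, "dy": 0, "dz": 0, "wx": 0, "wy": 0, "wz": 0, "grip": 6.5}
    - {"dx": 0, "dy": 0, "dz": 0, "wx": 0, "wy": 0, "wz": 0, "grip": 7}
    - {"dx": 0, "dy": 0, "dz": 0, "wx": 0, "wy": 0, "wz": 0, "grip": 8.5}
    - {"dx": 0, "dy": 0, "dz": 0, "wx": 0, "wy": 0, "wz": 0, "grip": 8.5}
    - {"dx": 0, "dy": 0, "dz": 0, "wx": 0, "wy": 0, "wz": 0, "grip": 8.5}

```text
clock: 14.2
eef_pos: [0.4433, -0.0812, 0.0616]
tool_rot: [0.576, -0.422, 0.567, 0.409]
ft_force: [-0.1, 0.4, -0.1]
grip_width: 0.085
grasp_force: 0.0
```

```bash
python3 - <<'E'
from kin import *
st()
p,d=viewer.camera("top"); a=p[180:420,230:550]; p2,d=viewer.camera("scene"); b=p2[150:390,200:520]; cv2.imwrite("pics/g4.png",np.hstack([a,b])[:,:,::-1])
o=monitor.get_obs(); print(R.from_quat(o["tool_rot"]).as_matrix().T@[0,0,1])
E
```

```text
t 14.2 q [ 0.535  1.102 -0.315  1.626 -1.348 -0.088] p [ 0.4433 -0.0812  0.0616] z [ 0.308 -0.951 -0.022] y [-0.951 -0.308 -0.007] F [-0.1  0.4 -0.1] g 0.085 0.0
[ 0.99974106 -0.0071997  -0.0215864 ]
```

View pics/g4.png

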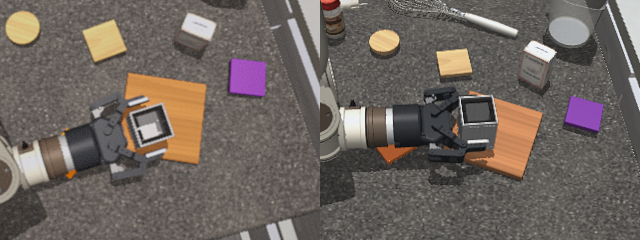

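The canister stands upright on the board at (150,125) left crop, fingers open on both sides. Retreat backward, then up.

Request:
arm_command:
  increments:
    - {"dx": 0, "dy": 0, "dz": -1, "wx": 0, "wy": 0, "wz": 0, "grip": 8.5}
    - {"dx": 0.1, "dy": 0, "dz": -3, "wx": 0, "wy": 0, "wz": 0, "grip": 8.5}
    - {"dx": 0.3, "dy": 0, "dz": -5, "wx": 0, "wy": 0, "wz": 0, "grip": 8.5}
    - {"dx": 0.6, "dy": 0, "dz": -7, "wx": 0, "wy": -0.05, "wz": 0, "grip": 8.5}
    - {"dx": 1, "dy": 0, "dz": -9, "wx": 0, "wy": -0.1, "wz": 0, "grip": 8.5}
    - {"dx": 3, "dy": 0, "dz": -11, "wx": 0, "wy": -0.2, "wz": 0, "grip": 8.5}
    - {"dx": 6, "dy": 0, "dz": -11, "wx": 0, "wy": -0.3, "wz": 0, "grip": 8.5}
    - {"dx": 10, "dy": 0, "dz": -11, "wx": 0, "wy": -0.4, "wz": 0, "grip": 8.5}
    - {"dx": 13, "dy": 0, "dz": -11, "wx": 0, "wy": -0.5, "wz": 0, "grip": 8.5}
    - {"dx": 15, "dy": 0, "dz": -11, "wx": 0, "wy": -0.6, "wz": 0, "grip": 8.5}

```text
clock: 15.3
eef_pos: [0.4093, 0.0213, 0.2161]
tool_rot: [0.72, -0.525, 0.371, 0.263]
ft_force: [0.1, -0.2, -0.1]
grip_width: 0.085
grasp_force: 0.0
```

```bash
python3 - <<'E'
from kin import *
st()
q=monitor.get_obs()["joint_pos"]
def down(h): y=hd(h); t=np.array([0,0,-1.]); return np.c_[np.cross(y,t),y,t]
for h in (21.5,111.5,-68.5,-158.5):
    print(h); sim(q,np.array([.603,.0215,.12]),down(h))
E
```

```text
t 15.3 q [ 0.655  0.288 -0.351  1.354 -0.872 -1.028] p [0.4093 0.0213 0.2161] z [ 0.257 -0.768 -0.587] y [-0.95  -0.311 -0.01 ] F [ 0.1 -0.2 -0.1] g 0.085 0.0
21.5
sim end [0.04 0.51 0.11 1.17 0.   1.23] min [ 0.04  0.34 -0.29  1.17 -0.85 -0.9   0.  ] max [0.63 0.66 0.35 1.7  0.   1.23 0.  ] step [0.03 0.05 0.06 0.08 0.04 0.12 0.  ]
111.5
sim end [ 0.04  0.51  0.11  1.17 -0.   -0.34] min [ 0.04  0.3  -0.32  1.17 -0.84 -1.    0.  ] max [ 0.63  0.51  0.11  1.36 -0.   -0.34  0.  ] step [0.03 0.01 0.03 0.03 0.04 0.04 0.  ]
-68.5
sim end [ 0.08  0.53  0.13  1.2  -0.08 -3.14] min [ 0.08  0.12 -0.46  0.78 -0.87 -3.14  0.  ] max [ 0.64  0.53  0.13  1.28 -0.08 -1.16  0.32] step [0.03 0.05 0.07 0.07 0.05 0.13 0.07]
-158.5
sim end [ 0.04  0.51  0.11  1.17 -0.   -1.91] min [ 0.04  0.24 -0.34  1.07 -0.85 -1.91  0.  ] max [ 0.63  0.51  0.11  1.31 -0.   -1.09  0.  ] step [0.03 0.03 0.03 0.04 0.04 0.06 0.  ]
```

```bash
python3 - <<'E'
from kin import *
goal([.603,.0215,.14],[0,0,-1],hd(111.5))
E
```

```text
d cm [ -2.79 -18.34   9.44] w [-0.716 -0.744  1.384] ang 98.9
```

Request:
arm_command:
  increments:
    - {"dx": 0, "dy": -5, "dz": 0, "wx": -0.08, "wy": -0.08, "wz": 0.14, "grip": 8.5}
    - {"dx": 0, "dy": -9, "dz": 0, "wx": -0.15, "wy": -0.16, "wz": 0.28, "grip": 8.5}
    - {"dx": 0, "dy": -13, "dz": 1, "wx": -0.22, "wy": -0.23, "wz": 0.42, "grip": 8.5}
    - {"dx": -1, "dy": -16, "dz": 4, "wx": -0.29, "wy": -0.3, "wz": 0.56, "grip": 8.5}
    - {"dx": -2, "dy": -18, "dz": 6, "wx": -0.36, "wy": -0.38, "wz": 0.7, "grip": 8.5}
    - {"dx": -2.8, "dy": -18.3, "dz": 9.4, "wx": -0.44, "wy": -0.45, "wz": 0.84, "grip": 8.5}
    - {"dx": -2.8, "dy": -18.3, "dz": 9.4, "wx": -0.716, "wy": -0.744, "wz": 1.384, "grip": 8.5}
    - {"dx": -2.8, "dy": -18.3, "dz": 9.4, "wx": -0.716, "wy": -0.744, "wz": 1.384, "grip": 8.5}
    - {"dx": -2.8, "dy": -18.3, "dz": 9.4, "wx": -0.716, "wy": -0.744, "wz": 1.384, "grip": 8.5}
    - {"dx": -2.8, "dy": -18.3, "dz": 9.4, "wx": -0.716, "wy": -0.744, "wz": 1.384, "grip": 8.5}

```text
clock: 16.3
eef_pos: [0.6023, 0.0205, 0.1375]
tool_rot: [-0.271, 0.96, -0.056, -0.041]
ft_force: [0.3, -0.3, 0.0]
grip_width: 0.0853
grasp_force: 0.0
```

```bash
python3 - <<'E'
from kin import *
st(); goal([.603,.0215,.14],[0,0,-1],hd(111.5))
E
```

```text
t 16.3 q [ 0.097  0.542  0.199  1.289 -0.124 -0.45 ] p [0.6023 0.0205 0.1375] z [-0.048 -0.129 -0.99 ] y [-0.525  0.847 -0.085] F [ 0.3 -0.3  0. ] g 0.0853 0.0
d cm [-0.08  0.03 -0.27] w [-0.095 -0.101  0.175] ang 12.8
```

Request:
arm_command:
  increments:
    - {"dx": -0.1, "dy": 0, "dz": -0.3, "wx": -0.095, "wy": -0.101, "wz": 0.175, "grip": 8.5}
    - {"dx": -0.1, "dy": 0, "dz": -0.3, "wx": -0.095, "wy": -0.101, "wz": 0.175, "grip": 8.5}
    - {"dx": -0.1, "dy": 0, "dz": -0.3, "wx": -0.095, "wy": -0.101, "wz": 0.175, "grip": 8.5}
    - {"dx": -0.1, "dy": 0, "dz": -0.3, "wx": -0.095, "wy": -0.101, "wz": 0.175, "grip": 8.5}

```text
clock: 16.7
eef_pos: [0.6029, 0.0209, 0.1404]
tool_rot: [-0.189, 0.982, -0.002, -0.001]
ft_force: [0.2, 0.1, 0.5]
grip_width: 0.085
grasp_force: 0.0
```

```bash
python3 - <<'E'
from h import *
st(); goal([.603,.0215,.14],[0,0,-1],hd(111.5))
for n in ["scene","top","wrist"]:
    c=cal(n); p,d=viewer.camera(n); np.savez(n+"5.npz",p=p,d=d,K=c[0],D=c[1],V=c[2])
    if n=="wrist": W=p
    if n=="top": T=p
    if n=="scene": S=p
    P=cloud(c,d)
    # canister rim: points at z>.09 near it
    m=((P[...,2]>.090)&(P[...,2]<.108)&(abs(P[...,0]-.437)<.06)&(abs(P[...,1]+.067)<.06)&(d>0)).astype(np.uint8)
    pts=P[m>0][:, :2]*1000
    if len(pts)>30: print(n,len(pts),"rim rect",np.round(cv2.minAreaRect(pts.astype(np.float32))[:1]+cv2.minAreaRect(pts.astype(np.float32))[1:2],1),cv2.minAreaRect(pts.astype(np.float32))[2],np.median(P[m>0][:,2]))
cv2.imwrite("pics/p5.png",np.hstack([cv2.resize(T[230:350,330:450],(480,480)),cv2.resize(W,(320,240)).repeat(2,0)])[:,:,::-1])
E
```

```text
t 16.7 q [ 0.037  0.495  0.138  1.215 -0.004 -0.344] p [0.6029 0.0209 0.1404] z [-0.002 -0.004 -1.   ] y [-0.372  0.928 -0.003] F [0.2 0.1 0.5] g 0.085 0.0
d cm [-0.03  0.05  0.04] w [-0.003 -0.003  0.006] ang 0.4
scene 703 rim rect [[433.7 -55.1]
 [ 62.   60.9]] 18.84955596923828 0.0956602438778753
```

View pics/p5.png

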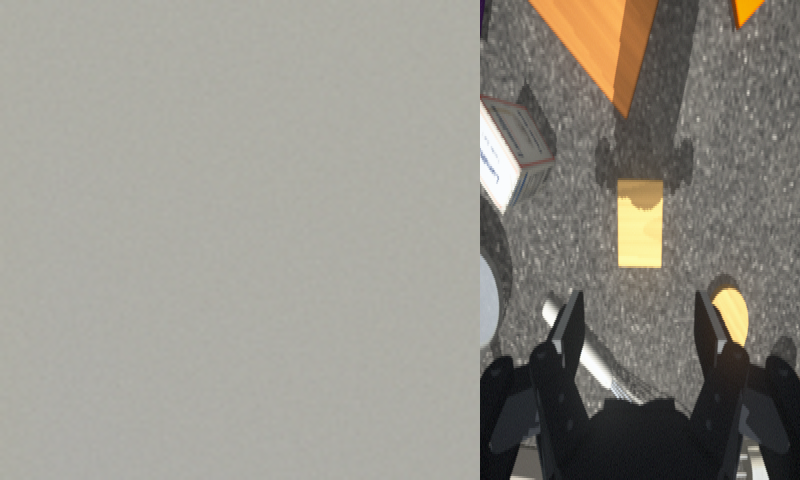

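The wrist half shows the square lid aligned at about (320,222) in the wrist picture, whisk and round lid clear of the fingers; the top camera is blocked by the arm. The scene depth gives the rim at (0.434,-0.055), yaw 18.8°, so the base is wholly on the board.

```bash
python3 - <<'E'
from h import *
z=np.load("wrist5.npz"); c=(z["K"],z["D"],z["V"]); p=z["p"]
hsv=cv2.cvtColor(p,cv2.COLOR_RGB2HSV); m=((hsv[...,0]>14)&(hsv[...,0]<32)&(hsv[...,1]>70)).astype(np.uint8)
m=cv2.morphologyEx(m,cv2.MORPH_CLOSE,np.ones((7,7)));m=cv2.morphologyEx(m,cv2.MORPH_OPEN,np.ones((5,5)))
l=cv2.connectedComponents(m)[1]; k=l[235,320]; q=cv2.findContours((l==k).astype(np.uint8),0,1)[0][0].reshape(-1,2); print(q.min(0),q.max(0))
for h in (.021,.010): print(h,cv2.minAreaRect((onz(c,q,h)[:,:2]*1e3).astype(np.float32)))
P=cloud(c,z["d"])[(l==k)]; print(np.percentile(P[:,2],[5,50,95]))
# two-view height: lid centre by scene/top from start vs wrist
r=cv2.minAreaRect((onz(c,q,.021)[:,:2]*1e3).astype(np.float32))[0]; o,d=ray(c,proj(c,[[r[0]/1e3,r[1]/1e3,.021]]))
t=np.load("top0.npz"); ct=(t["K"],t["D"],t["V"]); o2,d2=ray(ct,proj(ct,[[.6027,.0216,.021]]))
s=np.linalg.lstsq(np.c_[d[0],-d2[0]],o2-o,rcond=None)[0]; print("tri",o+s[0]*d[0],o2+s[1]*d2[0])
E
```

```text
[274 178] [366 268]
0.021 ((601.206298828125, 20.960124969482422), (67.72483825683594, 66.55693054199219), 21.090003967285156)
0.01 ((603.740478515625, 21.967620849609375), (70.56580352783203, 69.34890747070312), 21.090011596679688)
[0.01924202 0.02121766 0.02239344]
tri [0.60155478 0.02109867 0.01948739] [0.60300937 0.0215508  0.01986391]
```

```bash
python3 - <<'E'
from h import *
z=np.load("wrist5.npz"); c=(z["K"],z["D"],z["V"]); o=monitor.get_obs(); Rc=R.from_quat(o["tool_rot"]).as_matrix()
T=(cloud(c,z["d"])-o["eef_pos"])@Rc; m=(z["d"]>0)&(T[...,2]<.03)&(abs(T[...,0])<.03)&(abs(T[...,1])<.07)
for s in (1,-1):
    k=T[m&(T[...,1]*s>.03)]; print(np.percentile(k[:,2],[90,99,100]),k[k[:,2].argsort()[-5:]].round(3))
goal([.602,.021,.004],[0,0,-1],hd(111.1))
E
```

```text
[-0.03693867 -0.01810256 -0.0126276 ] [[-0.002  0.042 -0.013]
 [ 0.007  0.043 -0.013]
 [-0.002  0.043 -0.013]
 [-0.007  0.043 -0.013]
 [-0.007  0.043 -0.013]]
[-0.03713305 -0.01789459 -0.01230436] [[ 0.008 -0.043 -0.013]
 [-0.002 -0.043 -0.013]
 [-0.002 -0.043 -0.013]
 [-0.008 -0.043 -0.013]
 [-0.001 -0.043 -0.012]]
d cm [ 0.12  0.06 13.62] w [-0.003 -0.002  0.013] ang 0.8
```

Tips stand 13 mm behind the TCP when open (about 7.5 mm at 66 mm opening), so I take TCP z = -4 mm for the grasp.

Request:
arm_command:
  increments:
    - {"dx": 0.1, "dy": 0.05, "dz": 3, "wx": 0, "wy": 0, "wz": 0.013, "grip": 8.5}
    - {"dx": 0.1, "dy": 0.05, "dz": 7, "wx": 0, "wy": 0, "wz": 0.013, "grip": 8.5}
    - {"dx": 0.1, "dy": 0.05, "dz": 11, "wx": 0, "wy": 0, "wz": 0.013, "grip": 8.5}
    - {"dx": 0.1, "dy": 0.05, "dz": 13, "wx": 0, "wy": 0, "wz": 0.013, "grip": 8.5}
    - {"dx": 0.1, "dy": 0.05, "dz": 14, "wx": 0, "wy": 0, "wz": 0.013, "grip": 8.5}
    - {"dx": 0.1, "dy": 0.05, "dz": 14.4, "wx": 0, "wy": 0, "wz": 0.013, "grip": 8.5}
    - {"dx": 0.1, "dy": 0.05, "dz": 14.4, "wx": 0, "wy": 0, "wz": 0.013, "grip": 7.5}
    - {"dx": 0.1, "dy": 0.05, "dz": 14.4, "wx": 0, "wy": 0, "wz": 0.013, "grip": 6}
    - {"dx": 0.1, "dy": 0.05, "dz": 14.4, "wx": 0, "wy": 0, "wz": 0.013, "grip": 6}
    - {"dx": 0.1, "dy": 0.05, "dz": 14.4, "wx": 0, "wy": 0, "wz": 0.013, "grip": 6}

```text
clock: 17.85
eef_pos: [0.604, 0.02, -0.0016]
tool_rot: [-0.182, 0.983, -0.002, 0.001]
ft_force: [0.3, -0.8, 5.1]
grip_width: 0.0646
grasp_force: 67.3
```

Request:
arm_command:
  increments:
    - {"dx": 0, "dy": 0, "dz": -1, "wx": 0, "wy": 0, "wz": 0, "grip": 6}
    - {"dx": 0, "dy": 0, "dz": -4, "wx": 0, "wy": 0, "wz": 0, "grip": 6}
    - {"dx": 0, "dy": 0, "dz": -8, "wx": 0, "wy": 0, "wz": 0, "grip": 6}
    - {"dx": 0, "dy": 0, "dz": -12, "wx": 0, "wy": 0, "wz": 0, "grip": 6}
    - {"dx": 0, "dy": 0, "dz": -15, "wx": 0, "wy": 0, "wz": 0, "grip": 6}
    - {"dx": 0, "dy": 0, "dz": -17, "wx": 0, "wy": 0, "wz": 0, "grip": 6}
    - {"dx": 0, "dy": 0, "dz": -17, "wx": 0, "wy": 0, "wz": 0, "grip": 6}

```text
clock: 18.55
eef_pos: [0.6047, 0.0206, 0.1711]
tool_rot: [-0.182, 0.983, -0.002, 0.004]
ft_force: [0.6, -0.0, -0.9]
grip_width: 0.0647
grasp_force: 66.9
```

```bash
python3 - <<'E'
from kin import *
st()
z=np.load("scene5.npz"); c=(z["K"],z["D"],z["V"]); T=cloud(c,z["d"])
# measure lid in the gripper and the rim afresh
c=cal("wrist"); p,d=viewer.camera("wrist"); cv2.imwrite("pics/w6.png",p[:,:,::-1]); np.savez("w6.npz",p=p,d=d,K=c[0],D=c[1],V=c[2])
goal([.434,-.055,.18],[0,0,-1],hd(108.8))
E
```

```text
t 18.55 q [ 0.036  0.472  0.183  1.274 -0.004 -0.33 ] p [0.6047 0.0206 0.1711] z [ 0.008 -0.004 -1.   ] y [-0.358  0.934 -0.006] F [ 0.6 -0.  -0.9] g 0.0647 66.9
d cm [18.52 -0.99 -1.18] w [-0.005  0.002  0.038] ang 2.2
```

View pics/w6.png

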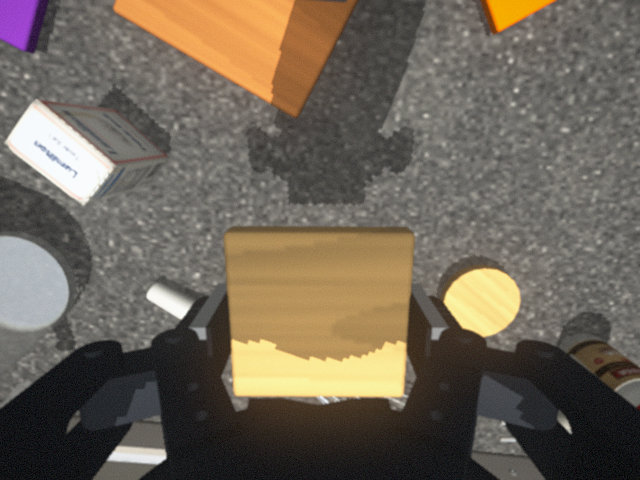

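The square lid is held by both pads, level, spanning (225..415, 228..397). Measure its place in the tool frame.

```bash
python3 - <<'E'
from h import *
z=np.load("w6.npz"); c=(z["K"],z["D"],z["V"]); p=z["p"]; o=monitor.get_obs(); Rc=R.from_quat(o["tool_rot"]).as_matrix()
T=(cloud(c,z["d"])-o["eef_pos"])@Rc
hsv=cv2.cvtColor(p,cv2.COLOR_RGB2HSV); u,v=np.meshgrid(np.arange(640),np.arange(480))
m=(hsv[...,1]>90)&(hsv[...,0]>10)&(hsv[...,0]<32)&(u>215)&(u<425)&(v>215)&(v<405)&(T[...,2]<.0)&(T[...,2]>-.06)
K=T[m]; A=np.c_[K[:,:2],np.ones(len(K))]; i=np.abs(K[:,2]-np.median(K[:,2]))<.006; s=np.linalg.lstsq(A[i],K[i,2],rcond=None)[0]
print("plane",s,"z pct",np.percentile(K[:,2],[5,50,95])); t=K[np.abs(K[:,2]-A@s)<.003]
print(len(t),cv2.minAreaRect((t[:,:2]*1e3).astype(np.float32)))
E
```

```text
plane [ 0.00973116 -0.00314844 -0.02533517] z pct [-0.02669489 -0.02535456 -0.02409229]
29561 ((0.513885498046875, -0.17605209350585938), (66.6872787475586, 66.71809387207031), 89.97176361083984)
```

```bash
python3 - <<'E'
from h import *
goal([.525,-.02,.21],[0,0,-1],hd(108.8))
E
```

```text
d cm [ 8.76 -1.   -4.16] w [-0.005  0.002  0.038] ang 2.2
```

Request:
arm_command:
  increments:
    - {"dx": 2, "dy": -0.2, "dz": -2, "wx": 0, "wy": 0, "wz": 0.01, "grip": 6}
    - {"dx": 4, "dy": -0.5, "dz": -4.1, "wx": 0, "wy": 0, "wz": 0.02, "grip": 6}
    - {"dx": 6, "dy": -0.7, "dz": -4.1, "wx": 0, "wy": 0, "wz": 0.03, "grip": 6}
    - {"dx": 8, "dy": -1, "dz": -4.1, "wx": -0.005, "wy": 0.002, "wz": 0.038, "grip": 6}
    - {"dx": 8.8, "dy": -1, "dz": -4.1, "wx": -0.005, "wy": 0.002, "wz": 0.038, "grip": 6}
    - {"dx": 8.8, "dy": -1, "dz": -4.1, "wx": -0.005, "wy": 0.002, "wz": 0.038, "grip": 6}
    - {"dx": 8.8, "dy": -1, "dz": -4.1, "wx": -0.005, "wy": 0.002, "wz": 0.038, "grip": 6}

```text
clock: 19.3
eef_pos: [0.524, -0.0199, 0.207]
tool_rot: [-0.164, 0.987, 0.001, -0.002]
ft_force: [0.5, 0.8, -0.9]
grip_width: 0.0651
grasp_force: 66.9
```

```bash
python3 - <<'E'
from h import *
st(); goal([.434,-.055,.18],[0,0,-1],hd(108.8))
for n in ["scene","top","wrist"]:
    c=cal(n); p,d=viewer.camera(n); np.savez(n+"7.npz",p=p,d=d,K=c[0],D=c[1],V=c[2]); P=cloud(c,d)
    m=((P[...,2]>.094)&(P[...,2]<.105)&(abs(P[...,0]-.434)<.055)&(abs(P[...,1]+.055)<.055)&(d>0)).astype(np.uint8)
    if m.sum()>30:
        l=cv2.connectedComponentsWithStats(m,connectivity=8); k=1+l[2][1:,4].argmax(); m=(l[1]==k); uv=np.argwhere(m)[:,::-1]
        r=cv2.minAreaRect((P[m][:,:2]*1e3).astype(np.float32)); h=cv2.convexHull(uv.astype(np.int32)).reshape(-1,2); r2=cv2.minAreaRect((onz(c,h,.099)[:,:2]*1e3).astype(np.float32))
        print(n,m.sum(),np.round(r[0]+r[1]+(r[2],),1),"ray",np.round(r2[0]+r2[1]+(r2[2],),1),"z",np.median(P[m][:,2]).round(4))
    if n=="wrist": cv2.imwrite("pics/w7.png",p[:,:,::-1])
E
```

```text
t 19.3 q [-0.038  0.304  0.026  1.298  0.    -0.367] p [ 0.524  -0.0199  0.207 ] z [-0.004  0.    -1.   ] y [-0.323  0.947  0.002] F [ 0.5  0.8 -0.9] g 0.0651 66.9
d cm [ 9.64 -0.42  2.73] w [ 0.002 -0.004  0.   ] ang 0.3
scene 533 [434.2 -55.3  61.2  61.4  17.8] ray [432.1 -55.4  62.3  61.3  17.8] z 0.0965
wrist 5139 [435.1 -54.7  61.1  60.2  18.6] ray [435.3 -54.6  60.5  59.9  18.5] z 0.0958
```

View pics/w7.png

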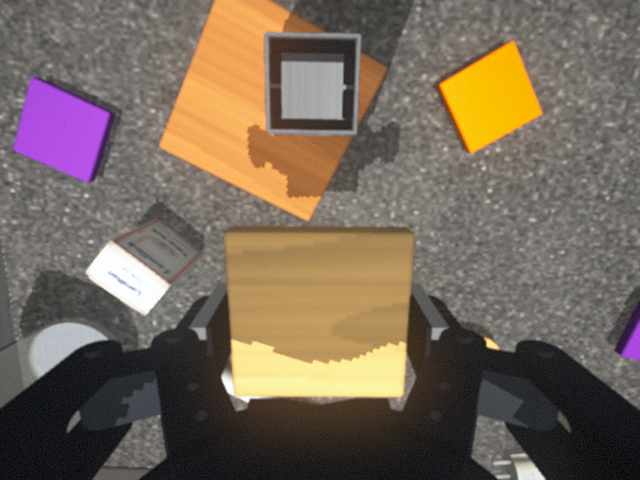

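The wrist picture shows the open canister upright with its seal at (313,83), on the board, lid held. Rim measured at (0.435,-0.055), yaw 18.5°, 60 mm wide.

```bash
python3 - <<'E'
from h import *
goal([.4355,-.0547,.112],[0,0,-1],hd(108.5))
E
```

```text
d cm [ 9.52 -0.45  9.56] w [ 0.001 -0.004  0.006] ang 0.4
```

Request:
arm_command:
  increments:
    - {"dx": 3, "dy": -0.2, "dz": 0, "wx": 0, "wy": -0.004, "wz": 0.006, "grip": 6}
    - {"dx": 6, "dy": -0.3, "dz": 0.5, "wx": 0, "wy": -0.004, "wz": 0.006, "grip": 6}
    - {"dx": 8.5, "dy": -0.45, "dz": 2, "wx": 0, "wy": -0.004, "wz": 0.006, "grip": 6}
    - {"dx": 9.5, "dy": -0.45, "dz": 4, "wx": 0, "wy": -0.004, "wz": 0.006, "grip": 6}
    - {"dx": 9.5, "dy": -0.45, "dz": 6, "wx": 0, "wy": -0.004, "wz": 0.006, "grip": 6}
    - {"dx": 9.5, "dy": -0.45, "dz": 8, "wx": 0, "wy": -0.004, "wz": 0.006, "grip": 6}
    - {"dx": 9.5, "dy": -0.45, "dz": 9.5, "wx": 0, "wy": -0.004, "wz": 0.006, "grip": 6}
    - {"dx": 9.5, "dy": -0.45, "dz": 9.5, "wx": 0, "wy": -0.004, "wz": 0.006, "grip": 6}
    - {"dx": 9.5, "dy": -0.45, "dz": 9.5, "wx": 0, "wy": -0.004, "wz": 0.006, "grip": 6}

```text
clock: 20.35
eef_pos: [0.4354, -0.0548, 0.1131]
tool_rot: [-0.161, 0.987, 0.001, 0.0]
ft_force: [-0.1, -1.3, 0.6]
grip_width: 0.0644
grasp_force: 66.8
```

```bash
python3 - <<'E'
from h import *
st();goal([.4355,-.0547,.112],[0,0,-1],hd(108.5))
goal([.4355,-.0547,.0907],[0,0,-1],hd(108.5))
E
```

```text
t 20.35 q [-1.260e-01  2.150e-01 -3.550e-01  1.001e+00  1.000e-03 -4.490e-01] p [ 0.4354 -0.0548  0.1131] z [-0.     0.002 -1.   ] y [-0.317  0.948  0.001] F [-0.1 -1.3  0.6] g 0.0644 66.8
d cm [-0.01  0.01  0.11] w [ 0.001  0.    -0.   ] ang 0.1
d cm [-0.01  0.01  2.24] w [ 0.001  0.    -0.   ] ang 0.1
```

Request:
arm_command:
  increments:
    - {"dx": 0, "dy": 0, "dz": 0.4, "wx": 0, "wy": 0, "wz": 0, "grip": 6}
    - {"dx": 0, "dy": 0, "dz": 0.8, "wx": 0, "wy": 0, "wz": 0, "grip": 6}
    - {"dx": 0, "dy": 0, "dz": 1.2, "wx": 0, "wy": 0, "wz": 0, "grip": 6}
    - {"dx": 0, "dy": 0, "dz": 1.5, "wx": 0, "wy": 0, "wz": 0, "grip": 6}
    - {"dx": 0, "dy": 0, "dz": 1.8, "wx": 0, "wy": 0, "wz": 0, "grip": 6}
    - {"dx": 0, "dy": 0, "dz": 2.0, "wx": 0, "wy": 0, "wz": 0, "grip": 6}
    - {"dx": 0, "dy": 0, "dz": 2.2, "wx": 0, "wy": 0, "wz": 0, "grip": 6}
    - {"dx": 0, "dy": 0, "dz": 2.2, "wx": 0, "wy": 0, "wz": 0, "grip": 6}

```text
clock: 21.15
eef_pos: [0.435, -0.055, 0.0914]
tool_rot: [-0.16, 0.987, 0.001, 0.0]
ft_force: [-1.6, -0.0, 3.0]
grip_width: 0.0646
grasp_force: 67.2
```

```bash
python3 - <<'E'
from h import *
st()
c=cal("wrist"); p,d=viewer.camera("wrist"); cv2.imwrite("pics/w8.png",p[:,:,::-1])
E
```

```text
t 21.15 q [-0.127  0.24  -0.389  0.942  0.001 -0.449] p [ 0.435  -0.055   0.0914] z [ 0.     0.001 -1.   ] y [-0.317  0.949  0.001] F [-1.6 -0.   3. ] g 0.0646 67.2
```

Contact is light (~4 N) at the expected height, so the plug is in the mouth. Press level while still gripped.

Request:
arm_command:
  increments:
    - {"dx": 0, "dy": 0, "dz": 0.1, "wx": 0, "wy": 0, "wz": 0, "grip": 6}
    - {"dx": 0, "dy": 0, "dz": 0.2, "wx": 0, "wy": 0, "wz": 0, "grip": 6}
    - {"dx": 0, "dy": 0, "dz": 0.3, "wx": 0, "wy": 0, "wz": 0, "grip": 6}
    - {"dx": 0, "dy": 0, "dz": 0.4, "wx": 0, "wy": 0, "wz": 0, "grip": 6}
    - {"dx": 0, "dy": 0, "dz": 0.5, "wx": 0, "wy": 0, "wz": 0, "grip": 6}
    - {"dx": 0, "dy": 0, "dz": 0.6, "wx": 0, "wy": 0, "wz": 0, "grip": 6}
    - {"dx": 0, "dy": 0, "dz": 0.7, "wx": 0, "wy": 0, "wz": 0, "grip": 6}
    - {"dx": 0, "dy": 0, "dz": 0.7, "wx": 0, "wy": 0, "wz": 0, "grip": 6}

```text
clock: 22.0
eef_pos: [0.4354, -0.0551, 0.0873]
tool_rot: [-0.16, 0.987, 0.0, 0.001]
ft_force: [-10.7, 1.7, 27.4]
grip_width: 0.0644
grasp_force: 70.0
```

Request:
arm_command:
  increments:
    - {"dx": 0, "dy": 0, "dz": -0.3, "wx": 0, "wy": 0, "wz": 0, "grip": 6}
    - {"dx": 0, "dy": 0, "dz": -0.3, "wx": 0, "wy": 0, "wz": 0, "grip": 7}
    - {"dx": 0, "dy": 0, "dz": -0.3, "wx": 0, "wy": 0, "wz": 0, "grip": 8.5}
    - {"dx": 0, "dy": 0, "dz": -0.3, "wx": 0, "wy": 0, "wz": 0, "grip": 8.5}
    - {"dx": 0, "dy": 0, "dz": -2, "wx": 0, "wy": 0, "wz": 0, "grip": 8.5}
    - {"dx": 0, "dy": 0, "dz": -5, "wx": 0, "wy": 0, "wz": 0, "grip": 8.5}
    - {"dx": 0, "dy": 0, "dz": -8, "wx": 0, "wy": 0, "wz": 0, "grip": 4}
    - {"dx": 0, "dy": 0, "dz": -8, "wx": 0, "wy": 0, "wz": 0, "grip": 0}
    - {"dx": 0, "dy": 0, "dz": -8, "wx": 0, "wy": 0, "wz": 0, "grip": 0}

```text
clock: 22.9
eef_pos: [0.4354, -0.0551, 0.1641]
tool_rot: [-0.161, 0.987, 0.001, 0.001]
ft_force: [-0.2, -0.0, -0.1]
grip_width: 0.0434
grasp_force: 0.0
```

```bash
cat > lid.py <<'E'
from h import *
st()
o=monitor.get_obs(); c=cal("wrist"); p,d=viewer.camera("wrist"); cv2.imwrite("pics/w9.png",p[:,:,::-1]); P=cloud(c,d)
m=((P[...,2]>.098)&(P[...,2]<.130)&(abs(P[...,0]-.435)<.045)&(abs(P[...,1]+.055)<.045)&(d>0)).astype(np.uint8)
hsv=cv2.cvtColor(p,cv2.COLOR_RGB2HSV); m&=((hsv[...,1]>60)&(hsv[...,0]>8)&(hsv[...,0]<34)).astype(np.uint8); m=cv2.erode(m,np.ones((5,5)))>0
K=P[m]; e=np.c_[K[:,:2]-[.435,-.055],np.ones(len(K))]; s=np.linalg.lstsq(e,K[:,2],rcond=None)[0]; r=cv2.minAreaRect((K[:,:2]*1e3).astype(np.float32))
print(len(K),"plane slope",s.round(4),"rect",np.round(r[0]+r[1]+(r[2],),1))
E
python3 lid.py
```

```text
t 22.9 q [-1.270e-01  1.640e-01 -2.730e-01  1.133e+00  1.000e-03 -4.490e-01] p [ 0.4354 -0.0551  0.1641] z [ 0.001  0.001 -1.   ] y [-0.317  0.948  0.001] F [-0.2 -0.  -0.1] g 0.0434 0.0
10823 plane slope [0.0028 0.     0.1102] rect [433.5 -55.9  64.2  63.2  18.1]
```

The lid top measures 110.2 mm with no slope, exactly home (99 + 11). Confirm by pressing its centre with the closed fingertips.

Request:
arm_command:
  increments:
    - {"dx": 0, "dy": 0, "dz": 1, "wx": 0, "wy": 0, "wz": 0, "grip": 0}
    - {"dx": 0, "dy": 0, "dz": 2.5, "wx": 0, "wy": 0, "wz": 0, "grip": 0}
    - {"dx": 0, "dy": 0, "dz": 4, "wx": 0, "wy": 0, "wz": 0, "grip": 0}
    - {"dx": 0, "dy": 0, "dz": 4.7, "wx": 0, "wy": 0, "wz": 0, "grip": 0}
    - {"dx": 0, "dy": 0, "dz": 5.1, "wx": 0, "wy": 0, "wz": 0, "grip": 0}
    - {"dx": 0, "dy": 0, "dz": 5.3, "wx": 0, "wy": 0, "wz": 0, "grip": 0}
    - {"dx": 0, "dy": 0, "dz": 5.5, "wx": 0, "wy": 0, "wz": 0, "grip": 0}
    - {"dx": 0, "dy": 0, "dz": 5.6, "wx": 0, "wy": 0, "wz": 0, "grip": 0}
    - {"dx": 0, "dy": 0, "dz": 5.6, "wx": 0, "wy": 0, "wz": 0, "grip": 0}

```text
clock: 23.85
eef_pos: [0.4352, -0.0549, 0.1101]
tool_rot: [-0.16, 0.987, 0.001, 0.001]
ft_force: [-5.3, 0.3, 13.4]
grip_width: -0.0001
grasp_force: 6.6
```

Fingertips stop at 110.1 mm under 13 N, so the lid is seated. Retreat and check.

Request:
arm_command:
  increments:
    - {"dx": 0, "dy": 0, "dz": -1, "wx": 0, "wy": 0, "wz": 0, "grip": 0}
    - {"dx": 0, "dy": 0, "dz": -4, "wx": 0, "wy": 0, "wz": 0, "grip": 0}
    - {"dx": 0, "dy": 0, "dz": -8, "wx": 0, "wy": 0, "wz": 0, "grip": 0}
    - {"dx": 0, "dy": 0, "dz": -12, "wx": 0, "wy": 0, "wz": 0, "grip": 0}
    - {"dx": -2, "dy": 4, "dz": -14, "wx": 0, "wy": 0, "wz": 0, "grip": 0}
    - {"dx": -4, "dy": 8, "dz": -14, "wx": 0, "wy": 0, "wz": 0, "grip": 0}
    - {"dx": -6, "dy": 12, "dz": -14, "wx": 0, "wy": 0, "wz": 0, "grip": 0}
    - {"dx": -6, "dy": 12, "dz": -14, "wx": 0, "wy": 0, "wz": 0, "grip": 0}
    - {"dx": -6, "dy": 12, "dz": -14, "wx": 0, "wy": 0, "wz": 0, "grip": 0}

```text
clock: 24.75
eef_pos: [0.4541, 0.0785, 0.2486]
tool_rot: [-0.162, 0.987, 0.0, 0.001]
ft_force: [0.1, -1.6, -0.2]
grip_width: 0.0003
grasp_force: 0.0
```

```bash
python3 lid.py; python3 - <<'E'
from h import *
c=cal("scene"); p,d=viewer.camera("scene"); P=cloud(c,d)
m=(P[...,2]>.104)&(P[...,2]<.118)&(abs(P[...,0]-.435)<.045)&(abs(P[...,1]+.055)<.045)
K=P[m]; e=np.c_[K[:,:2]-[.435,-.055],np.ones(len(K))]; print(m.sum(),np.linalg.lstsq(e,K[:,2],rcond=None)[0].round(4),cv2.minAreaRect((K[:,:2]*1e3).astype(np.float32)))
z=np.load("scene0.npz")["p"]; df=np.abs(p.astype(int)-z).max(2)
for k,(u,v) in {"jar":(212,165),"round":(264,193),"carton":(417,215)}.items(): print(k,df[v-15:v+15,u-15:u+15].mean().round(1))
w=cv2.resize(cv2.imread("pics/w9.png"),(400,300)); cv2.imwrite("pics/fin.png",np.hstack([cv2.resize(p[130:340,160:440,::-1],(400,300)),w]))
E
```

```text
t 24.75 q [ 1.710e-01  1.550e-01 -5.700e-02  1.358e+00  1.000e-03 -1.550e-01] p [0.4541 0.0785 0.2486] z [ 0.001  0.001 -1.   ] y [-0.319  0.948  0.001] F [ 0.1 -1.6 -0.2] g 0.0003 0.0
6432 plane slope [ 0.0005 -0.0053  0.1103] rect [434.1 -54.6  63.2  64.4  18.3]
1275 [ 0.0045 -0.0074  0.1097] ((432.9776306152344, -56.296714782714844), (66.12892150878906, 66.25823974609375), 17.718231201171875)
jar 1.3
round 1.1
carton 0.9
```

View pics/fin.png

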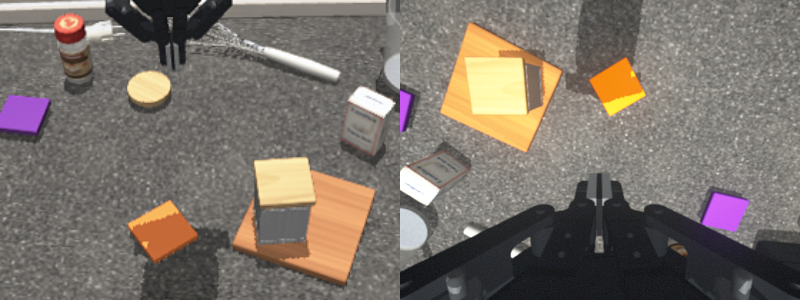

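The last views show the lidded canister free on the board at (283,200) left crop. The lid is level at 110 mm, and the jar, round lid and carton have not moved.

```bash
python3 -c "
from workcell import job; print(job.job_done())"
```

```text
the job is handed in; nothing more can be done
None
```

The canister now stands mouth-up with its whole base on the board and its square lid pressed level and flush; the round lid, spice jar and carton were not disturbed, and the job is handed in.

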